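Pack the valve service kit into its inlay tray

ROBOT

A 6-joint arm with a two-finger parallel gripper is mounted at the origin on the work surface; the furniture and walls round the work are solid. World frame = base frame: x ahead of the robot, y to its left, z up, the work surface at z = 0. Lengths are in mm, angles in rad, forces in N, time in s.
With the tool pointing down it reaches from about 350 to 875 mm from the base axis. Payload 4.2 kg.
Tool frame: the origin (TCP) lies midway between the tips of the shut fingers; the grasp point (between the pads) lies 19 mm behind it; z points along the fingers, y is the line along which they close (so a half turn about z gives the same grasp; the last joint's range is limited). The gripper opens to 85 mm and grips with 20 to 120 N. Pads are 22 mm wide; open, the fingers measure 114 mm over their backs; the gripper's body (76 mm by 85 mm) begins 54 mm behind the grasp point. The pads swing forward as they close: fully open they stand 13 mm farther back than shut.
Start: joints at [1.604, 0.385, 0.008, 0, -1.194, -0.259], TCP at [139.897, 609.12, 194.912] pointing down, gripper open.
Joint ranges: [-3.14, 3.14], [-1.21, 2.06], [-1.07, 1.41], [-3.16, 2.05], [-2.99, -0.16], [-3.1, 3.1]. Speed limits (rad/s): [2.79, 2.79, 3.14, 3.14, 3.14, 3.14].

INTERFACE

Orientations are given as a unit quaternion [x, y, z, w].
In Python, from bench import * gives the robot as it stands.
- The arm moves only by the tool drive_tool, never from a script. Its argument "plan" is a list that holds one entry, the list of rows, each a list of 5 numbers: the closure, from -1 (fully open) to 1 (shut), then the shift along the world's x, y, z in mm, then the turn about the world's z in degrees. A call has 1 to 20 rows; each row shifts and turns the commanded pose from where the row before left it; what a row does not reach is not made up. A row lasts 1/12 s, in which the tool goes at most 41.7 mm and 7.16 degrees, less where a joint would pass 70% of its speed; a pose out of reach is approached as far as the arm can. A call is refused whole if a number of a shift passes 41.7 or a number of a turn 7.16, either way. A call with a gripper value outside its range is refused whole. The fingers move at their own pace and stop on an object; the grip force is fixed at half the most. Time passes only in rows, so rows that do not move let the fingers close. It gives the time, the measured TCP pose, the force, the opening and the grip force at its end, in the units of the state.
- read_state(): the state, without advancing time (a new reading comes with each control period).
- get_image(name): name is "side" or "top" or "wrist"; returns (picture, depth): 480x640x3 uint8, red, green, blue; 480x640 float32, mm along the optical axis (not along the pixel's ray), 0 where there is no reading.
- camera_model(name): a dict with "fx", "fy", "cx", "cy" (pixels), "R" (3x3) and "t" (3): a world point X has camera coordinates R X + t; the wrist camera has in their place "mount" (4x4, takes a point from camera to tool coordinates, whose origin is the TCP and whose axes are the flange's). Camera axes: x right, y down, z forward; pixel columns grow to the right and rows downward; lengths in mm; the calibration is good to about 2 mm. The wrist camera is an equidistant fisheye: a pixel r from the principal point sees the ray r / f radians off the axis. A picture is of the moment at which its call begins: read the wrist's pose just before it. camera_model takes no time and is no camera call.
- job_done(): hands the job in; it is judged then, once.
The state is a dict: "clock": time; "joints": joint angles; "joint_vel": joint speeds; "joint_efforts": joint torques, N m; "position": TCP position; "ee_rot": TCP orientation; "contact_force": force on the tool from outside, world axes, zero at the start; "wrist_torque": the same for the moment, N m; "gripper_width": finger opening in mm; "grasp_force": force on a finger pad.
Only numpy, scipy, OpenCV 4.12 (cv2) and the standard library are available. Lean on these libraries where they do the work, as an engineer would, in place of code of your own. Each camera call takes 0.05 s, during which the arm holds its last target. There are 200 camera calls.

TASK

Pack the service kit into the blue carrier tray: stack the valve in the square pocket with the heavy body at the bottom standing upright, the cover on it boss up, and the gasket flat on top round the boss so that nothing weighs on it, and lay the spanner and the screwdriver down flat in the pockets cut to their outlines. Set every piece down gently, never dropping it, and leave the tape measure and the glue bottle where they stand.

Things in the scene. Friction and masses are not known exactly. Their poses are not given: they have to be found in the camera images.
- valve_body: Blue-grey cast valve body, 56 mm square, 36 high, 0.6 kg, standing upright: foot plate, narrower waist with a port at +x and -x, top flange (24 to 36 mm up) with bright top face, dark bore and bolt holes. Origin: centre of underside, z up, x and y square to its sides. Take it by two facing sides of the top flange.
- valve_cover: Brass-coloured cover, 0.18 kg, lying boss up: plate 56 x 56 x 8 mm with four dark bolt holes, in its middle a round boss 24 mm across that stands 16 mm above the plate (24 in all). Origin: centre of underside, z up, x and y square to its sides. Take it by the boss or by the plate's edges.
- gasket: Green stiff fibre gasket, 20 g, lying flat: 56 mm square ring, 5 mm thick, round opening 40 mm across, four small dark bolt holes. Origin: centre of underside, z up, x and y square to its sides. Take it across two facing outer edges.
- spanner: Steel open-end spanner lying flat, 168 mm long (along its y), heads 34 mm (at -y) and 28 mm (at +y) wide, shank 13 mm wide, 6 mm thick. Origin: centre of its underside, on the shank, where to take it. Fits its pocket either way round.
- screwdriver: Screwdriver lying flat, 212 mm long along its y: red and black round handle 26 mm thick from y = 0 to +106 mm, blade 6 mm thick from y = 0 to -106 mm, 12 mm above the underside. Origin: midway along its length, at the level of the handle's underside. Take it by the handle, near y = +52 mm.
- valve_inlay: Dark hard-plastic inlay, 244 (x) x 104 (y) x 54 mm, one of three side by side in a blue tray, order varies, same yaw. Origin: centre of underside, 4 mm above the table. In its centre a 70 mm square pocket with yellow floor 5 mm above the underside; a finger slot 44 wide, as deep, runs on to x = +-66. Small end pockets: fittings, already packed. Stacked: cover's underside at z 41, gasket's at 49.
- spanner_inlay: Dark hard-plastic inlay, 244 (x) x 104 (y) x 54 mm, one of three side by side in a blue tray, order varies, same yaw. Origin: centre of underside, 4 mm above the table. Spanner-shaped pocket along x, centred, 184 mm long, 48 wide at both heads, 28 along the shank, 12 deep (yellow floor at z = 42 mm); finger cut-out across the middle, 54 mm along x, 88 along y.
- screwdriver_inlay: Dark hard-plastic inlay, 244 (x) x 104 (y) x 54 mm, one of three side by side in a blue tray, order varies, same yaw. Origin: centre of underside, 4 mm above the table. Screwdriver pocket along x, yellow floor at z = 32 mm: handle part 42 mm wide, x = -115 to +8 mm, then blade slot 18 wide to x = +115. Handle lies on the -x side, origin over origin. Finger cut-out x = -81 to -23 mm, 92 mm along y.
- tape_measure: Bystander: yellow tape measure 40 by 78 mm, 60 mm tall, standing on the table. Origin: centre of its underside.
- glue_bottle: Bystander: small white squeeze bottle with a red cap, 24 by 34 mm, 78 mm tall, standing. Origin: centre of its underside.

How it is judged:
By the outcome, as a careful person would: the job done as asked, in the order asked, and still so for the second after the job is handed in, with the robot touching nothing.
It also fails if it takes over 131 s, if anything falls off the work surface, if the arm or the gripper's body presses on something with over 40 N, if the wrist force passes 120 N, or if a joint passes its speed limit or range.

## Working session

There is one attempt and no reset: what is moved stays moved. The work goes in short steps, Python scripts to look and compute and a tool call to move; the robot and the scene stay as the last step left them, time stands still between calls to the robot, and variables do not carry over. Pictures are saved under pics/ and viewed, at most 14 in all, crops included, and the job is handed in when it is done.

Besides the shell and the picture viewer there is one more tool, called after ">>>" by a JSON object that holds its "api" and its "payload", one argument or row to a line. drive_tool: Moves the arm, as the interface text tells. Its arguments: {"type":"object","properties":{"plan":{"type":"array"}},"required":["plan"]}

```bash
mkdir -p pics; cat > h.py <<'E'
from bench import *
import numpy as np, cv2
def snap(n,f):
    im,d=get_image(n); cv2.imwrite(f'pics/{f}.png',im[:,:,::-1]); np.save(f'pics/{f}.npy',d); return im,d
def px(n,f,u,v,z=None):
    "world point of pixel; with given world height z, or from depth"
    c=camera_model(n); R=np.array(c['R']);t=np.array(c['t'])
    ray=np.array([(u-c['cx'])/c['fx'],(v-c['cy'])/c['fy'],1])
    o=-R.T@t; w=R.T@ray
    if z is None:
        d=np.load(f'pics/{f}.npy')[int(round(v)),int(round(u))]; return o+w*d
    return o+w*(z-o[2])/w[2]
E
python3 - <<'E'
from h import *
snap('top','top0');snap('side','side0')
for n in('top','side'):
    c=camera_model(n);print(n,c['fx'],-np.array(c['R']).T@c['t'],np.round(c['R'],3).tolist())
print(read_state()); print(camera_model('wrist'))
E
```

```text
top 541.9833637730031 [ 392.73853927  -26.29391467 1389.31496249] [[0.004, -1.0, -0.01], [-0.996, -0.003, -0.092], [0.092, 0.011, -0.996]]
side 447.1152823750341 [  71.46335008 -930.08999551  422.43432958] [[0.888, -0.46, -0.015], [-0.174, -0.303, -0.937], [0.427, 0.834, -0.349]]
{'clock': 0.1, 'joints': array([ 1.60358104e+00,  3.85474930e-01,  6.76227063e-03, -4.20605183e-04,
       -1.19400437e+00, -2.58607068e-01]), 'joint_vel': array([-0.0004833 , -0.00143326,  0.0028268 ,  0.0014252 , -0.00018517,
        0.00010721]), 'joint_efforts': array([-7.53713721e-04, -3.93320131e+01,  1.88929331e+01,  4.19800758e+00,
       -2.61003101e-03,  2.82049925e-06]), 'position': array([139.79666232, 608.55665586, 193.93595007]), 'ee_rot': array([ 9.93623083e-01, -1.12748434e-01, -5.39796634e-05,  9.78555599e-04]), 'contact_force': array([-0.39951772, -0.10586089,  1.0738923 ]), 'wrist_torque': array([-0.02533546,  0.00691133, -0.02924696]), 'grasp_force': 0.0, 'gripper_width': 85.66272426688857}
{'fx': 371.64829954431775, 'fy': 371.64829954431775, 'cx': 320.6335246621813, 'cy': 242.69480214804102, 'mount': array([[-3.00818260e-04, -9.50410705e-01, -3.10997430e-01,
         8.07353454e+01],
       [ 9.99999918e-01, -3.69698007e-04,  1.62530952e-04,
         2.68171617e-01],
       [-2.69446287e-04, -3.10997355e-01,  9.50410739e-01,
        -1.78995072e+02],
       [ 0.00000000e+00,  0.00000000e+00,  0.00000000e+00,
         1.00000000e+00]])}
```

View pics/top0.png

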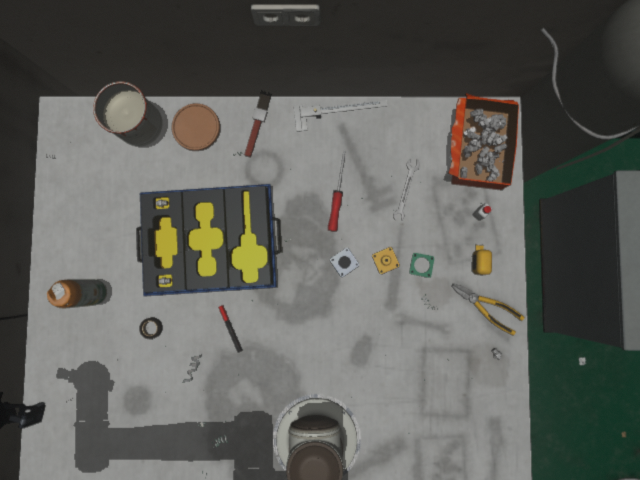

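View pics/side0.png

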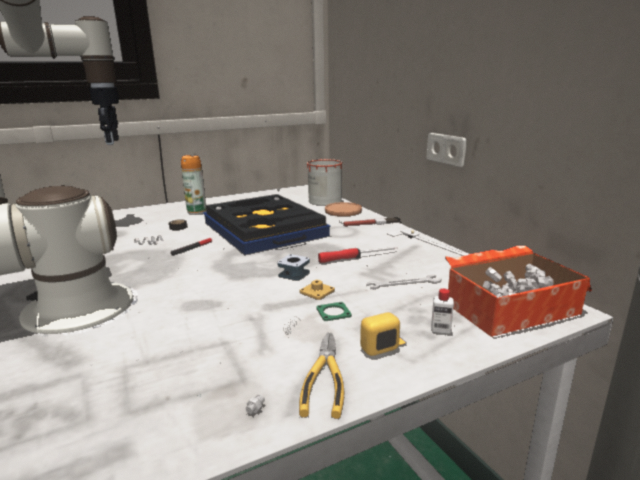

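Top view: image up = +x, left = +y. The tray is at px (140–275, 185–295), valve inlay left, spanner in the middle, screwdriver right. Body (344,262), cover (386,260), gasket (422,265), spanner (406,190), screwdriver (338,195). Side view: all lie as described. Next I enlarge.

```bash
python3 - <<'E'
import cv2
im=cv2.imread('pics/top0.png')
a=im[180:300,135:285];cv2.imwrite('pics/c_tray.png',cv2.resize(a,None,fx=5,fy=5,interpolation=cv2.INTER_CUBIC))
a=im[150:285,320:440];cv2.imwrite('pics/c_obj.png',cv2.resize(a,None,fx=4.4,fy=4.4,interpolation=cv2.INTER_CUBIC))
E
```

```text
(no output)
```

View pics/c_tray.png

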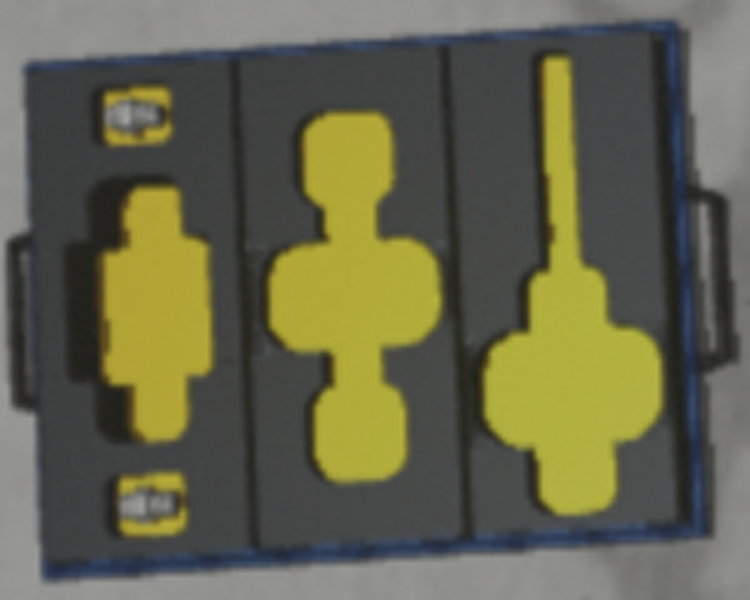

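View pics/c_obj.png

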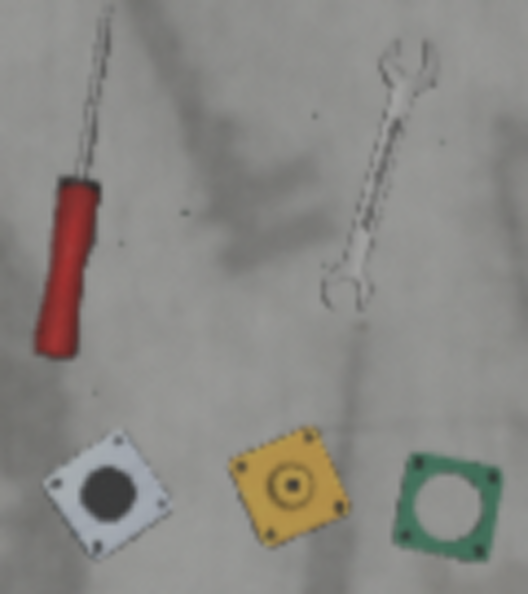

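Tray crop: valve, spanner and screwdriver inlays left to right, with their seams at crop (238,62)–(255,548) and (445,48)–(467,538). The screwdriver's handle pocket is at the bottom (-x). Object crop: corners of body, cover and gasket are clear, and the spanner's heads are at (408,65) big and (346,285) small.

```bash
cat > m.py <<'E'
from h import *
T=lambda p,z:px('top','top0',135+(p[0]-2)/5,180+(p[1]-2)/5,z)
O=lambda p,z:px('top','top0',320+(p[0]-1.7)/4.4,150+(p[1]-1.7)/4.4,z)
def sq(n,P,z):
    Q=np.array([O(p,z)[:2] for p in P]); e=np.diff(np.vstack([Q,Q[:1]]),axis=0)
    a=np.degrees(np.arctan2(e[:,1],e[:,0]))%90
    print(n,Q.mean(0).round(1),np.linalg.norm(e,axis=1).round(1),a.round(1))
sq('body',[(120,430),(172,503),(97,560),(43,486)],36)
sq('cover',[(314,427),(351,507),(270,548),(229,467)],8)
sq('gasket',[(410,453),(502,467),(488,562),(392,543)],5)
def seg(n,a,b,f,z):
    A,B=f(a,z)[:2],f(b,z)[:2];d=B-A
    print(n,A.round(1),B.round(1),((A+B)/2).round(1),np.linalg.norm(d).round(1),np.degrees(np.arctan2(d[1],d[0])).round(1))
seg('span ends',(346,309),(411,36),O,5)
seg('span heads',(347,285),(409,66),O,5)
seg('drv handle',(56,357),(80,180),O,13)
seg('drv blade',(80,180),(110,3),O,15)
seg('seam1',(255,548),(238,62),T,58); seg('seam2',(467,538),(445,48),T,58)
seg('span pocket floor',(360,482),(347,112),T,46)
seg('span cutout w',(268,298),(440,294),T,46)
seg('drv pocket floor',(575,515),(555,55),T,36)
seg('drv cutout w',(482,390),(662,383),T,36)
seg('valve pocket rim x',(160,438),(146,180),T,58)
seg('valve rim left/right',(68,312),(213,305),T,58)
seg('smallpockets',(152,505),(138,116),T,58)
import glob
d=np.load('pics/top0.npy')
for nm,(u,v) in dict(inlay=(180,285),rim=(200,187),vfloor=(166,245),sfloor=(206,240),body=(337,270),cover=(377,262),boss=(386,257),table=(300,200)).items(): print(nm,d[v,u],px('top','top0',u,v).round(1))
for u,v in [(484,212),(483,260)]: print(px('top','top0',u,v).round(0))
E
python3 m.py
```

```text
body [438.2 -68.1] [50.7 53.3 51.7 54.1] [35.5 37.3 36.3 36.2]
cover [ 443.8 -174.7] [50.7 52.6 52.2 54.6] [24.4 26.9 26.7 25.3]
gasket [ 433.3 -265.7] [53.7 55.6 56.2 53.2] [81.5 80.8 79.  78.1]
span ends [ 547.9 -207.8] [ 709.8 -247.5] [ 628.8 -227.6] 166.7 -13.8
span heads [ 562.  -208.5] [ 691.9 -246.1] [ 626.9 -227.3] 135.2 -16.1
drv handle [518.5 -38.7] [622.2 -52.5] [570.4 -45.6] 104.6 -7.6
drv blade [621.9 -52.4] [726.9 -69.9] [674.4 -61.1] 106.4 -9.4
seam1 [369.6 320.7] [610.1 335.7] [489.8 328.2] 241.0 3.6
seam2 [374.9 216.8] [617.4 232.6] [496.1 224.7] 243.1 3.7
span pocket floor [402.  272.6] [586.9 283.5] [494.5 278. ] 185.1 3.4
span cutout w [493.2 320.7] [495.5 234.8] [494.4 277.7] 85.9 -88.5
drv pocket floor [386.2 167.1] [617.7 181. ] [501.9 174.1] 231.9 3.4
drv cutout w [448.2 214.7] [452.  124.7] [450.1 169.7] 90.1 -87.6
valve pocket rim x [423.1 369. ] [550.8 379.8] [487.  374.4] 128.2 4.9
valve rim left/right [485.1 416.5] [488.8 344.7] [486.9 380.6] 71.8 -87.0
smallpockets [390.3 371.9] [582.9 384.8] [486.6 378.4] 193.0 3.8
inlay 1328.4688 [379.7 334.8  57.8]
rim 1407.3313 [632.6 305.    1.6]
vfloor 1380.4626 [480.5 384.9  15.4]
sfloor 1348.1118 [491.3 275.8  47.7]
body 1346.2598 [418.2 -50.2  39.4]
cover 1378.0536 [ 439.5 -152.4    8.3]
boss 1357.6029 [ 451.4 -173.1   29.7]
table 1405.5184 [599.7  45.2  -2.4]
[ 560. -407.   76.]
[ 444. -408.   56.]
```

>>> {"api": "drive_tool", "payload": {
  "plan": [
    [[-1,28,-34,0,-2],[-1,28,-34,0,-2],[-1,28,-34,0,-2],[-1,28,-34,0,-2],[-1,28,-34,0,-2],[-1,28,-34,0,-2],[-1,28,-34,0,-2],[-1,28,-34,0,-2],[-1,28,-34,0,-2],[-1,4,-34,0,-2],[-1,4,-34,0,-2],[-1,4,-34,0,-2],[-1,4,-34,0,-2],[-1,4,-34,0,-2],[-1,4,-34,0,-2],[-1,4,-34,0,-2],[-1,4,-33,0,-2],[-1,4,-33,0,-2],[-1,4,-33,0,-2],[-1,6,-33,0,-2.7]]
  ]
}}

```text
clock: 1.77
position: [423.6, -52.0, 194.9]
ee_rot: [0.892, -0.452, -0.0, -0.0]
contact_force: [0.5, 0.5, 0.2]
gripper_width: 85.2
grasp_force: 0.0
```

>>> {"api": "drive_tool", "payload": {
  "plan": [
    [[-1,0,0,0,0],[-1,0,0,0,0],[-1,0,0,0,0]]
  ]
}}

```text
clock: 2.02
position: [424.0, -50.4, 194.6]
ee_rot: [0.892, -0.451, -0.0, 0.0]
contact_force: [0.0, -0.2, -0.4]
gripper_width: 85.5
grasp_force: 0.0
```

```bash
cat >> h.py <<'E'
from scipy.spatial.transform import Rotation as Ro
def wsnap(f):
    s=read_state(); im,d=snap('wrist',f); np.savez(f'pics/{f}_p.npz',p=s['position'],q=s['ee_rot']); return im,d
def wpx(f,u,v,z):
    c=camera_model('wrist');s=np.load(f'pics/{f}_p.npz');M=c['mount'];R=Ro.from_quat(s['q']).as_matrix()
    a=np.array([(u-c['cx'])/c['fx'],(v-c['cy'])/c['fy']]);r=np.hypot(*a)
    ray=np.array([*(a/r*np.sin(r)),np.cos(r)])
    w=R@M[:3,:3]@ray; o=R@M[:3,3]+s['p']; return o+w*(z-o[2])/w[2]
def yaw(q):
    "closing line angle mod 180"
    y=Ro.from_quat(q).as_matrix()[:,1]; return np.degrees(np.arctan2(y[1],y[0]))%180
def st():
    s=read_state(); print(round(s['clock'],2),s['position'].round(1),'line',yaw(s['ee_rot']).round(1),'F',s['contact_force'].round(1),'w',round(s['gripper_width'],1),'g',round(s['grasp_force'],1),'j',s['joints'].round(2))
E
python3 - <<'E'
from h import *
st(); wsnap('w1')
E
```

```text
2.02 [424.  -50.4 194.6] line 36.3 F [ 0.  -0.2 -0.4] w 85.5 g 0.0 j [ 0.27  0.04 -0.44 -0.   -1.09  0.37]
```

View pics/w1.png

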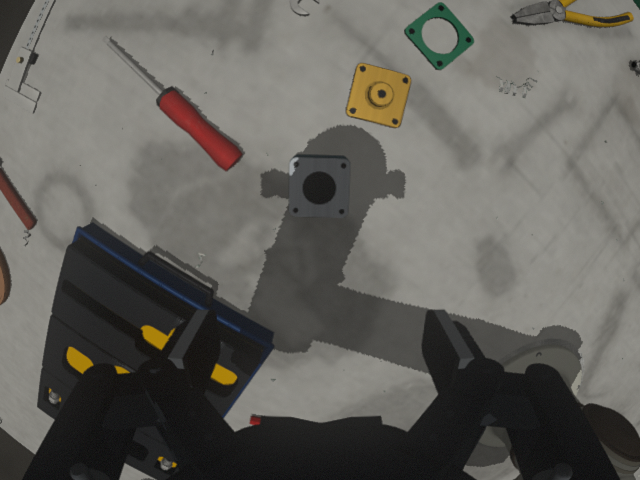

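Wrist view: body top corners (290,156),(350,156),(350,217),(288,216). The cover is at (379,95) and the gasket at (439,36).

```bash
python3 - <<'E'
from h import *
def sq(n,P,z,f='w1'):
    Q=np.array([wpx(f,*p,z)[:2] for p in P]); e=np.diff(np.vstack([Q,Q[:1]]),axis=0)
    print(n,Q.mean(0).round(1),np.linalg.norm(e,axis=1).round(1),(np.degrees(np.arctan2(e[:,1],e[:,0]))%90).round(1))
sq('body',[(290,156),(350,156),(350,217),(288,216)],36)
sq('cover',[(358,63),(412,73),(400,128),(346,119)],8)
sq('gasket',[(439,2),(473,38),(436,70),(404,33)],5)
print('boss',wpx('w1',380,94,24), 'bore',wpx('w1',319,188,36))
E
```

```text
body [439.5 -69.2] [54.3 57.2 58.2 56.3] [36.3 37.3 35.3 33.4]
cover [ 444.2 -173.6] [53.9 57.2 53.9 57.2] [28.5 24.8 28.5 24.8]
gasket [ 434.8 -264.5] [50.8 57.  48.9 53.8] [82.3 80.2 78.7 82.1]
boss [ 445.73242645 -172.3987345    24.        ] bore [439.04594979 -67.88230437  36.        ]
```

>>> {"api": "drive_tool", "payload": {
  "plan": [
    [[-1,15,-18,-5,0],[-1,0,0,-30,0],[-1,0,0,-30,0],[-1,0,0,-30,0],[-1,0,0,-30,0],[-1,0,0,-30,0],[-1,0,0,-20,0],[-1,0,0,-10,0],[-1,0,0,-3,0],[-1,0,0,0,0],[-1,0,0,0,0]]
  ]
}}

```text
clock: 2.98
position: [440.1, -67.5, 7.5]
ee_rot: [0.893, -0.45, 0.001, -0.0]
contact_force: [0.2, 1.0, 0.0]
gripper_width: 85.3
grasp_force: 0.0
```

>>> {"api": "drive_tool", "payload": {
  "plan": [
    [[1,0,0,0,0],[1,0,0,0,0],[1,0,0,0,0],[1,0,0,0,0],[1,0,0,0,0],[1,0,0,0,0],[1,0,0,0,0],[1,0,0,0,0],[1,0,0,0,0],[1,0,0,0,0]]
  ]
}}

```text
clock: 3.82
position: [439.3, -68.4, 6.9]
ee_rot: [0.892, -0.451, -0.0, 0.0]
contact_force: [-0.7, 0.0, -0.4]
gripper_width: -0.1
grasp_force: 0.0
```

```bash
python3 - <<'E'
from h import *
st(); im,d=wsnap('w2'); 
im2,d2=snap('side','side2')
a=cv2.resize(im2[180:330,200:400],None,fx=3,fy=3); b=cv2.resize(im,(600,450))
cv2.imwrite('pics/cmb2.png',cv2.resize(np.hstack([a,b]),(800,300))[:,:,::-1])
E
```

```text
3.82 [439.3 -68.4   6.9] line 36.4 F [-0.7  0.  -0.4] w -0.1 g 0.0 j [ 0.21  0.33 -0.66  0.   -0.58  0.42]
```

View pics/cmb2.png

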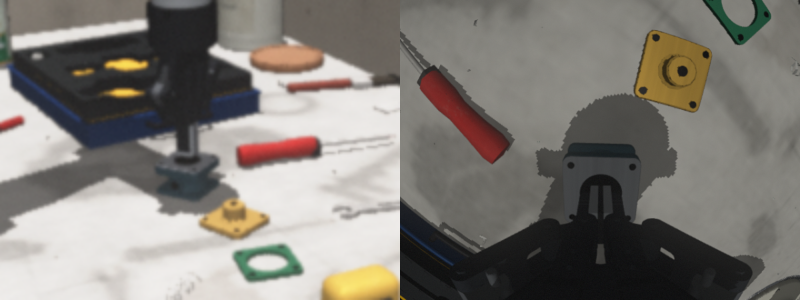

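Wrist/side view: the fingers are shut over the body's bore, at the top of the body, which has not been moved. Depth should tell the actual heights.

```bash
python3 - <<'E'
from h import *
c=camera_model('wrist');s=np.load('pics/w2_p.npz');M=c['mount'];R=Ro.from_quat(s['q']).as_matrix();d=np.load('pics/w2.npy')
def wd(f,u,v):
    s=np.load(f'pics/{f}_p.npz');R=Ro.from_quat(s['q']).as_matrix();d=np.load(f'pics/{f}.npy')
    a=np.array([(u-c['cx'])/c['fx'],(v-c['cy'])/c['fy']]);r=np.hypot(*a)
    ray=np.array([*(a/r*np.tan(r)),1]);return (R@(M[:3,:3]@ray*d[v,u]+M[:3,3])+s['p']).round(1)
# combined pic: scale wrist px = (x-400)*1.6, y*1.6
for n,(u,v) in dict(bodytopL=(275,265),bodyR=(370,265),face=(320,245),fingtip=(320,290),fing2=(305,330),fing3=(340,330),cov=(400,130),table=(150,100)).items(): print(n,wd('w2',u,v),d[v,u])
print('w1',wd('w1',300,205),wd('w1',319,188),wd('w1',360,110),wd('w1',220,60))
print(px('side','side2',200+185/400*600/3*1,0+180+190/300*450/3,36))
E
python3 - <<'E'
import cv2
a=cv2.imread('pics/w2.png')[200:400,220:430]
b=cv2.imread('pics/side2.png')[200:300,255:335]
cv2.imwrite('pics/cmb3.png',cv2.hconcat([cv2.resize(a,(420,400)),cv2.resize(b,(320,400),interpolation=cv2.INTER_CUBIC)]))
E
```

```text
bodytopL [468.3 -73.7  36.1] 160.78038
bodyR [434.7 -98.   35.2] 161.71208
face [456.4 -90.5  28. ] 166.45657
fingtip [445.5 -75.7  36.2] 164.34906
fing2 [451.  -74.5  73.9] 127.77635
fing3 [438.5 -78.8  67.4] 135.21779
cov [ 456.  -154.4    8.4] 169.13446
table [ 5.70e+02 -9.46e+01  2.00e-01] 170.84424
w1 [443.9 -44.6  36.5] [439.  -67.8  35.7] [ 450.4 -150.2    7.4] [ 5.951e+02 -1.124e+02  2.000e-01]
[ 402.69272055 -142.53147977   36.        ]
```

View pics/cmb3.png

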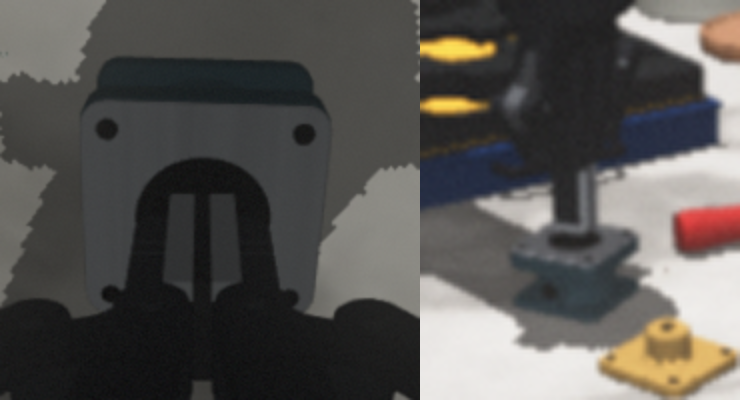

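```bash
python3 - <<'E'
from h import *
c=camera_model('wrist');Mi=np.linalg.inv(c['mount'])
d=np.load('pics/w2.npy')
for z in(0,-10,-20,-29,-40):
  for x in (-11,0,11):
    p=(Mi@[x,0,z,1])[:3];r=np.arctan2(np.hypot(p[0],p[1]),p[2]);k=r/np.hypot(p[0],p[1])*c['fx'];print(z,x,(c['cx']+p[0]*k).round(),(c['cy']+p[1]*k).round(),'depth',p[2].round(1))
print(d[270:350:5,312].round(0).tolist());print(d[270:350:5,321].round(0).tolist());print(d[310,290:352:3].round(0).tolist())
E
```

```text
0 -11 321.0 301.0 depth 198.6
0 0 321.0 283.0 depth 195.2
0 11 321.0 263.0 depth 191.8
-10 -11 321.0 310.0 depth 189.1
-10 0 321.0 291.0 depth 185.7
-10 11 321.0 271.0 depth 182.3
-20 -11 321.0 320.0 depth 179.6
-20 0 321.0 300.0 depth 176.2
-20 11 321.0 279.0 depth 172.8
-29 -11 321.0 329.0 depth 171.1
-29 0 321.0 309.0 depth 167.7
-29 11 321.0 287.0 depth 164.2
-40 -11 322.0 342.0 depth 160.6
-40 0 322.0 321.0 depth 157.2
-40 11 322.0 298.0 depth 153.8
[161.0, 162.0, 163.0, 163.0, 164.0, 165.0, 149.0, 147.0, 141.0, 137.0, 136.0, 132.0, 127.0, 126.0, 122.0, 122.0]
[161.0, 163.0, 162.0, 163.0, 164.0, 164.0, 149.0, 146.0, 143.0, 139.0, 135.0, 130.0, 128.0, 124.0, 123.0, 122.0]
[168.0, 150.0, 150.0, 150.0, 149.0, 141.0, 142.0, 142.0, 142.0, 141.0, 143.0, 142.0, 143.0, 142.0, 142.0, 141.0, 141.0, 150.0, 150.0, 151.0, 150.0]
```

```bash
python3 - <<'E'
from h import *
c=camera_model('wrist');M=c['mount']
def tp(f,u,v):
    d=np.load(f'pics/{f}.npy');a=np.array([(u-c['cx'])/c['fx'],(v-c['cy'])/c['fy']]);r=np.hypot(*a)
    return (M[:3,:3]@(np.array([*(a/r*np.tan(r)),1])*d[v,u])+M[:3,3]).round(1).tolist()
for v in range(290,400,10): print('w2',v,tp('w2',312,v),tp('w2',300,v),tp('w2',321,v))
for u,v in [(428,315),(435,315),(445,330),(450,350),(470,370),(205,315),(195,340)]: print('w1',u,v,tp('w1',u,v))
E
```

```text
w2 290 [9.6, -4.2, -29.3] [9.6, -9.6, -29.3] [9.6, -0.2, -29.2]
w2 300 [12.2, -3.9, -44.2] [4.5, -9.7, -29.1] [12.4, -0.2, -44.6]
w2 310 [12.4, -3.7, -53.2] [7.9, -8.8, -44.9] [11.1, -0.2, -50.8]
w2 320 [11.0, -3.6, -58.4] [7.8, -8.4, -52.9] [11.8, -0.2, -59.8]
w2 330 [12.2, -3.4, -67.5] [7.8, -8.0, -60.4] [11.8, -0.3, -66.9]
w2 340 [11.8, -3.3, -73.4] [13.0, -7.2, -75.2] [11.1, -0.3, -72.2]
w2 350 [12.5, -3.1, -80.3] [14.0, -6.8, -82.6] [8.0, -0.3, -73.9]
w2 360 [13.1, -3.0, -86.7] [12.8, -6.7, -86.2] [3.7, -0.3, -73.7]
w2 370 [11.0, -3.0, -88.9] [12.6, -6.4, -91.1] [-1.4, -0.3, -72.9]
w2 380 [3.5, -3.2, -84.6] [18.0, -5.8, -102.4] [-5.5, -0.3, -73.6]
w2 390 [-0.9, -3.2, -84.6] [17.5, -5.6, -105.9] [-79.1, -0.2, 6.0]
w1 428 315 [9.7, 42.1, -53.9]
w1 435 315 [12.1, 43.4, -58.4]
w1 445 330 [12.4, 43.9, -70.0]
w1 450 350 [11.3, 42.5, -81.1]
w1 470 370 [12.7, 44.6, -94.6]
w1 205 315 [11.7, -45.0, -57.6]
w1 195 340 [11.1, -43.9, -74.7]
```

>>> {"api": "drive_tool", "payload": {
  "plan": [
    [[-1,0,0,5,0],[-1,0,0,0,0],[-1,0,0,0,0],[-1,0,0,0,0],[-1,0,0,0,0],[-1,0,0,0,0],[-1,0,0,0,0],[-1,0,0,-8,0],[-1,0,0,-8,0],[-1,0,0,-8,0],[-1,0,0,-8,0],[-1,0,0,-5,0],[-1,0,0,-5,0],[-1,0,0,0,0]]
  ]
}}

```text
clock: 5.08
position: [438.4, -68.5, -31.3]
ee_rot: [0.892, -0.451, -0.001, 0.001]
contact_force: [1.7, 0.3, -0.3]
gripper_width: 85.3
grasp_force: 0.0
```

>>> {"api": "drive_tool", "payload": {
  "plan": [
    [[-1,0,0,-3,0],[1,0,0,0,0],[1,0,0,0,0],[1,0,0,0,0],[1,0,0,0,0],[1,0,0,0,0],[1,0,0,0,0],[1,0,0,0,0],[1,0,0,0,0]]
  ]
}}

```text
clock: 5.83
position: [439.3, -68.4, -32.5]
ee_rot: [0.892, -0.451, 0.0, -0.0]
contact_force: [-2.1, 0.3, 6.1]
gripper_width: 54.7
grasp_force: 63.6
```

>>> {"api": "drive_tool", "payload": {
  "plan": [
    [[1,0,0,15,0],[1,0,0,35,0],[1,0,0,35,0],[1,0,0,35,0],[1,3,16,0,-2],[1,3,32,0,-2.2],[1,3,32,0,-2.2],[1,3,32,0,-2.2],[1,3,32,0,-2.2],[1,3,32,0,-2.2],[1,3,32,0,-2.2],[1,3,32,0,-2.2],[1,4,32,0,-2.2],[1,4,32,0,-2.2],[1,4,32,0,-2.2],[1,4,32,0,-2.2],[1,4,32,0,-2.2],[1,4,32,0,-2.2],[1,4,32,0,-2.2],[1,0,0,0,-2.2]]
  ]
}}

```text
clock: 7.5
position: [491.6, 401.4, 84.9]
ee_rot: [0.716, -0.698, -0.0, -0.001]
contact_force: [1.1, 0.7, -3.5]
gripper_width: 55.0
grasp_force: 66.3
```

>>> {"api": "drive_tool", "payload": {
  "plan": [
    [[1,0,0,0,0],[1,0,0,0,0],[1,0,0,0,0]]
  ]
}}

```text
clock: 7.75
position: [490.3, 394.2, 85.6]
ee_rot: [0.715, -0.699, -0.0, 0.002]
contact_force: [-1.0, -0.1, -4.7]
gripper_width: 54.9
grasp_force: 66.3
```

```bash
python3 - <<'E'
from h import *
st(); wsnap('w3')
E
```

```text
7.75 [490.3 394.2  85.6] line 1.4 F [-1.  -0.1 -4.7] w 54.9 g 66.3 j [ 0.93  0.48 -0.12 -0.   -0.97 -0.91]
```

View pics/w3.png

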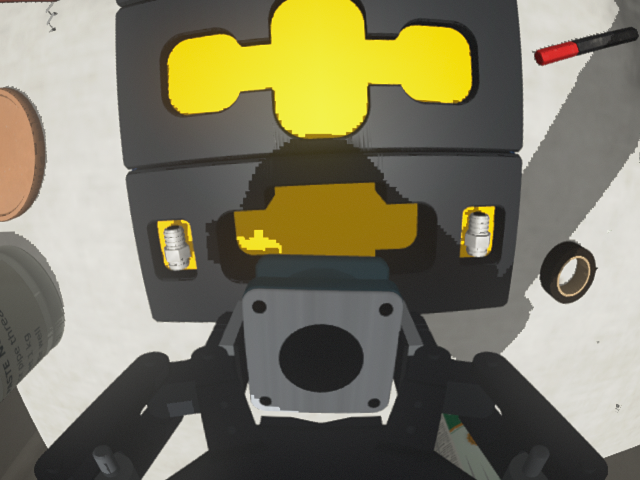

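Wrist view: the body is held upright, its top at (320,355). Pocket rim slot ends at about (206,248) and (436,228); fitting pockets at (177,246) and (477,232); inlay seam (127,172)–(521,157).

```bash
python3 - <<'E'
from h import *
P=lambda u,v,z=58:wpx('w3',u,v,z)[:2]
for n,a,b in [('slot ends',(206,248),(436,228)),('small',(177,246),(477,232)),('seam',(127,172),(521,157)),('spanner pocket ends floor',(167,75),(474,68)),('outer',(157,320),(508,308))]:
    z=46 if 'span' in n else 58
    A,B=P(*a,z),P(*b,z);d=A-B;print(n,A.round(1),B.round(1),((A+B)/2).round(1),np.linalg.norm(d).round(1),np.degrees(np.arctan2(d[1],d[0])).round(1))
print('body top', wpx('w3',321,357,85.6+33+36))
E
```

```text
slot ends [560.9 386.3] [422.7 370.6] [491.8 378.5] 139.1 6.5
small [580.  385.5] [395.1 372.3] [487.6 378.9] 185.3 4.1
seam [610.6 338.7] [370.1 323.5] [490.4 331.1] 241.0 3.6
spanner pocket ends floor [587.  280.4] [400.6 271.5] [493.8 275.9] 186.6 2.7
outer [602.3 439.6] [360.6 426. ] [481.4 432.8] 242.1 3.2
body top [491.22032995 393.15872564 154.6       ]
```

>>> {"api": "drive_tool", "payload": {
  "plan": [
    [[1,-3,-13,0,2.2],[1,0,0,0,0],[1,0,0,0,0],[1,0,0,-10,0],[1,0,0,-10,0],[1,0,0,0,0],[1,0,0,0,0]]
  ]
}}

```text
clock: 8.38
position: [487.6, 382.0, 65.2]
ee_rot: [0.729, -0.685, 0.0, 0.002]
contact_force: [0.1, 0.5, -4.9]
gripper_width: 55.0
grasp_force: 66.2
```

>>> {"api": "drive_tool", "payload": {
  "plan": [
    [[1,0,-1,-15,0],[1,0,0,-15,0],[1,0,0,-10,0],[1,0,0,-10,0],[1,0,0,-10,0],[1,0,0,-10,0],[1,0,0,-6,0],[1,0,0,-5,0],[1,0,0,-3,0],[1,0,0,-1,0],[1,0,0,0,0],[1,0,0,0,0]]
  ]
}}

```text
clock: 9.38
position: [488.6, 382.0, -17.6]
ee_rot: [0.729, -0.685, 0.0, -0.001]
contact_force: [-0.2, -0.4, -5.4]
gripper_width: 55.1
grasp_force: 66.3
```

Still free; about 5 mm to go.

>>> {"api": "drive_tool", "payload": {
  "plan": [
    [[1,0,0,-1,0],[1,0,0,-1,0],[1,0,0,-1,0],[1,0,0,-0.5,0],[1,0,0,-0.5,0],[1,0,0,-0.5,0],[1,0,0,0,0],[1,0,0,0,0]]
  ]
}}

```text
clock: 10.05
position: [488.3, 381.6, -22.6]
ee_rot: [0.729, -0.685, 0.0, 0.0]
contact_force: [0.0, 0.2, -4.5]
gripper_width: 55.1
grasp_force: 66.3
```

>>> {"api": "drive_tool", "payload": {
  "plan": [
    [[1,0,0,-0.5,0],[1,0,0,-0.5,0],[1,0,0,0,0],[1,0,0,0,0]]
  ]
}}

```text
clock: 10.38
position: [488.4, 381.7, -23.3]
ee_rot: [0.729, -0.685, 0.0, -0.0]
contact_force: [-0.6, 1.0, -3.6]
gripper_width: 55.2
grasp_force: 66.5
```

>>> {"api": "drive_tool", "payload": {
  "plan": [
    [[1,0,0,-0.5,0],[1,0,0,-0.5,0],[1,0,0,-0.5,0],[1,0,0,0,0],[1,0,0,0,0]]
  ]
}}

```text
clock: 10.8
position: [488.4, 381.7, -23.4]
ee_rot: [0.729, -0.685, 0.0, -0.0]
contact_force: [-2.4, -1.7, 6.4]
gripper_width: 55.3
grasp_force: 67.5
```

>>> {"api": "drive_tool", "payload": {
  "plan": [
    [[-0.7,0,0,0,0],[-0.7,0,0,0,0],[-0.7,0,0,0,0],[-0.7,0,0,0,0],[-0.7,0,0,0,0],[-0.7,0,0,10,0],[-0.7,0,0,20,0],[-0.7,0,0,35,0],[-0.7,0,0,35,0],[-0.7,-3,-30,20,2],[-0.7,-3,-35,0,2],[-0.7,-3,-35,0,2],[-0.7,-3,-35,0,2],[-0.7,-3,-35,0,2],[-0.7,-3,-35,0,2],[-0.7,-3,-35,0,2],[-0.7,-3,-35,0,2],[-0.7,-3,-35,0,2],[-0.7,-3,-35,0,2],[-0.7,-3,-35,0,2]]
  ]
}}

```text
clock: 12.47
position: [455.1, 0.1, 95.9]
ee_rot: [0.847, -0.532, 0.001, -0.001]
contact_force: [0.6, -0.9, 0.6]
gripper_width: 72.8
grasp_force: 0.0
```

>>> {"api": "drive_tool", "payload": {
  "plan": [
    [[0,-2,-35,0,0.5],[0,-2,-35,0,0],[0,-3,-35,0,0],[0,-3,-35,0,0],[0,-2,-35,0,0],[0,0,0,0,0],[0,0,0,0,0],[0,0,0,0,0],[0,0,0,0,0]]
  ]
}}

```text
clock: 13.22
position: [443.5, -172.6, 95.3]
ee_rot: [0.849, -0.529, 0.0, -0.0]
contact_force: [-0.2, 0.1, 0.5]
gripper_width: 42.8
grasp_force: 0.0
```

```bash
python3 - <<'E'
from h import *
st(); wsnap('w4');snap('top','top4')
im=cv2.imread('pics/top4.png')[180:300,135:285]; w=cv2.imread('pics/w4.png')
cv2.imwrite('pics/cmb4.png',cv2.hconcat([cv2.resize(im,(400,320),interpolation=cv2.INTER_CUBIC),cv2.resize(w[30:350,120:520],(400,320))]))
E
```

```text
13.22 [ 443.5 -172.6   95.3] line 26.1 F [-0.2  0.1  0.5] w 42.8 g 0.0 j [-0.03  0.24 -0.49 -0.   -0.84  0.48]
```

View pics/cmb4.png

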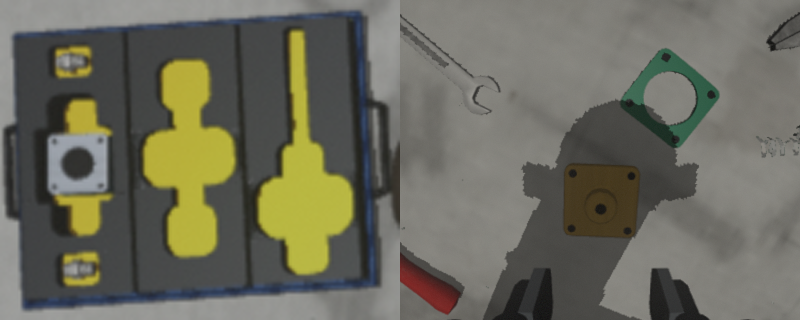

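Body stands squarely in its pocket. Cover plate corners in the wrist image: (287,194),(358,198),(354,268),(284,264).

```bash
python3 - <<'E'
from h import *
Q=np.array([wpx('w4',*p,8)[:2] for p in [(287,194),(358,198),(354,268),(284,264)]]);e=np.roll(Q,-1,0)-Q
print(Q.mean(0),np.linalg.norm(e,axis=1),np.degrees(np.arctan2(e[:,1],e[:,0]))%90)
print(wpx('w4',320,238,24))
p4=lambda x,y:px('top','top4',135+x/400*150,180+y/320*120,45)
Q=np.array([p4(*p)[:2] for p in[(47,135),(106,134),(108,193),(49,195)]]);e=np.roll(Q,-1,0)-Q
print('body',Q.mean(0),np.linalg.norm(e,axis=1),np.degrees(np.arctan2(e[:,1],e[:,0]))%90)
Q=np.array([wpx('w4',120+x-400,30+y,5)[:2] for x,y in [(665,47),(720,94),(676,147),(622,102)]]);e=np.roll(Q,-1,0)-Q
print('gasket',Q.mean(0),np.linalg.norm(e,axis=1),np.degrees(np.arctan2(e[:,1],e[:,0]))%90)
E
```

```text
[ 444.82023334 -174.17031135] [51.9105608  55.00527391 54.2022812  54.75941135] [22.85815924 24.57701841 22.62045614 22.1870804 ]
[ 445.41407423 -174.17323039   24.        ]
body [487.18004387 381.12827811] [55.43389552 55.39437078 55.22005662 56.35753833] [1.14950955 3.5982711  2.13968862 3.78239694]
gasket [ 433.39461668 -266.87919559] [53.03349809 52.1930633  51.62842477 51.31005883] [78.43517666 77.86600006 77.44940394 79.43378373]
```

>>> {"api": "drive_tool", "payload": {
  "plan": [
    [[0,1.5,-1.5,-20,-1],[0,0,0,-30,0],[0,0,0,-30,0],[0,0,0,-20,0],[0,0,0,-15,0],[0,0,0,-7,0],[0,0,0,-3,0],[0,0,0,0,0],[0,0,0,0,0]]
  ]
}}

```text
clock: 14.07
position: [445.8, -174.3, -29.3]
ee_rot: [0.844, -0.536, 0.001, -0.0]
contact_force: [1.5, 0.3, -0.1]
gripper_width: 42.5
grasp_force: 0.0
```

>>> {"api": "drive_tool", "payload": {
  "plan": [
    [[1,0,0,0,0],[1,0,0,0,0],[1,0,0,0,0],[1,0,0,0,0],[1,0,0,0,0],[1,0,0,0,0]]
  ]
}}

```text
clock: 14.57
position: [445.6, -175.1, -28.1]
ee_rot: [0.844, -0.536, 0.001, -0.0]
contact_force: [-2.6, 0.3, 11.4]
gripper_width: 21.4
grasp_force: 59.7
```

>>> {"api": "drive_tool", "payload": {
  "plan": [
    [[1,0,0,5,0],[1,0,0,20,0],[1,0,0,35,0],[1,0,0,35,0],[1,1,15,25,0],[1,3,30,0,-1.5],[1,3,35,0,-1.5],[1,3,35,0,-1.5],[1,3,35,0,-1.5],[1,3,35,0,-1.5],[1,3,35,0,-1.5],[1,3,35,0,-1.5],[1,3,35,0,-1.5],[1,3,35,0,-1.5],[1,3,35,0,-1.5],[1,3,35,0,-1.5],[1,2,35,0,-1.5],[1,2,35,0,-1.5],[1,2,35,0,-1.5],[1,0,35,0,-2.1]]
  ]
}}

```text
clock: 16.23
position: [484.3, 361.9, 89.9]
ee_rot: [0.719, -0.695, -0.0, 0.0]
contact_force: [0.5, 0.8, -1.4]
gripper_width: 21.3
grasp_force: 59.5
```

>>> {"api": "drive_tool", "payload": {
  "plan": [
    [[1,0,20,0,0],[1,0,0,0,0],[1,0,0,0,0],[1,0,0,0,0],[1,0,0,0,0],[1,0,0,0,0]]
  ]
}}

```text
clock: 16.73
position: [484.8, 379.0, 90.1]
ee_rot: [0.719, -0.695, -0.0, 0.0]
contact_force: [-0.2, -0.4, -1.3]
gripper_width: 21.2
grasp_force: 59.7
```

```bash
python3 - <<'E'
from h import *
st(); wsnap('w5')
E
```

```text
16.73 [484.8 379.   90.1] line 1.9 F [-0.2 -0.4 -1.3] w 21.2 g 59.7 j [ 0.93  0.46 -0.16 -0.   -0.96 -0.89]
```

View pics/w5.png

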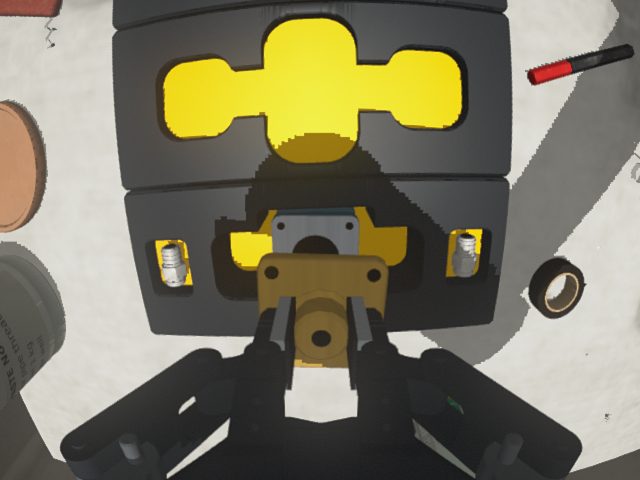

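Wrist view: the cover is held level by its boss (dot at (321,338)), front plate corners (260,255),(387,253). The body below is in its pocket.

```bash
python3 - <<'E'
from h import *
zt=90.1+28.5
A,B=wpx('w5',259,254,zt+8),wpx('w5',387,253,zt+8);d=A-B;print(A,B,(A+B)/2,np.linalg.norm(d),np.degrees(np.arctan2(d[1],d[0])))
print('boss',wpx('w5',321,338,zt+24))
A,B=wpx('w5',272,218,45),wpx('w5',358,213,45);d=A-B;print('body edge',A,B,(A+B)/2,np.linalg.norm(d),np.degrees(np.arctan2(d[1],d[0])))
E
```

```text
[511.89637866 351.08082215 126.6       ] [459.26209493 348.92413147 126.6       ] [485.57923679 350.00247681 126.6       ] 52.678450415348735 2.346382981041143
boss [485.42309829 380.26486463 142.6       ]
body edge [516.75442714 356.77990928  45.        ] [463.24847345 351.84962782  45.        ] [490.00145029 354.31476855  45.        ] 53.732622825497266 5.2646268264404945
```

>>> {"api": "drive_tool", "payload": {
  "plan": [
    [[1,2.7,2.2,0,1.8],[1,0,0,-10,0],[1,0,0,-15,0],[1,0,0,-15,0],[1,0,0,-10,0],[1,0,0,-10,0],[1,0,0,-5,0],[1,0,0,-3,0],[1,0,0,0,0],[1,0,0,0,0],[1,0,0,0,0]]
  ]
}}

```text
clock: 17.7
position: [487.9, 382.9, 22.7]
ee_rot: [0.73, -0.683, 0.0, -0.001]
contact_force: [-0.6, -0.8, -1.5]
gripper_width: 21.8
grasp_force: 59.7
```

>>> {"api": "drive_tool", "payload": {
  "plan": [
    [[1,0,0,-1,0],[1,0,0,-1,0],[1,0,0,-0.5,0],[1,0,0,-0.5,0],[1,0,0,0,0],[1,0,0,0,0]]
  ]
}}

```text
clock: 18.2
position: [487.5, 382.4, 18.9]
ee_rot: [0.73, -0.684, -0.0, -0.0]
contact_force: [-1.0, 0.0, -2.7]
gripper_width: 21.5
grasp_force: 59.7
```

>>> {"api": "drive_tool", "payload": {
  "plan": [
    [[1,0,-0.5,-0.5,0],[1,0,0,-0.5,0],[1,0,0,-0.5,0],[1,0,0,-0.5,0],[1,0,0,0,0],[1,0,0,0,0]]
  ]
}}

```text
clock: 18.7
position: [487.5, 381.9, 17.0]
ee_rot: [0.73, -0.683, 0.0, 0.0]
contact_force: [-1.0, 0.2, -1.0]
gripper_width: 21.4
grasp_force: 60.1
```

>>> {"api": "drive_tool", "payload": {
  "plan": [
    [[1,0,0,-0.5,0],[1,0,0,-0.5,0],[1,0,0,0,0],[1,0,0,0,0]]
  ]
}}

```text
clock: 19.03
position: [487.5, 381.9, 16.9]
ee_rot: [0.73, -0.683, 0.0, -0.0]
contact_force: [-2.6, -1.0, 5.2]
gripper_width: 21.8
grasp_force: 61.6
```

>>> {"api": "drive_tool", "payload": {
  "plan": [
    [[0.1,0,0,0,0],[0.1,0,0,0,0],[0.1,0,0,0,0],[0.1,0,0,0,0],[0.1,0,0,15,0],[0.1,0,0,30,0],[-0.5,0,0,35,0],[-0.7,-2,-30,10,0],[-0.7,-3,-35,0,-1],[-0.7,-3,-35,0,-1],[-0.7,-3,-35,0,-1],[-0.7,-3,-35,0,-1],[-0.7,-3,-35,0,-1],[-0.7,-3,-35,0,-1],[-0.7,-3,-35,0,-1],[-0.7,-3,-35,0,-1],[-0.7,-3,-35,0,-1],[-0.7,-3,-35,0,-1],[-0.7,-3,-35,0,-1],[-0.7,-3,-35,0,-1]]
  ]
}}

```text
clock: 20.7
position: [449.2, -69.7, 106.1]
ee_rot: [-0.654, 0.756, -0.0, 0.0]
contact_force: [0.1, -0.3, 0.4]
gripper_width: 72.9
grasp_force: 0.0
```

>>> {"api": "drive_tool", "payload": {
  "plan": [
    [[-0.7,-3,-35,0,-1],[-0.7,-3,-35,0,-1],[-0.7,-3,-35,0,0],[-0.7,-3,-35,0,0],[-0.7,-2,-30,0,0],[-0.7,-1,-18,0,0],[-0.7,0,0,0,0],[-0.7,0,0,0,0],[-0.7,0,0,0,0],[-0.7,0,0,0,0]]
  ]
}}

```text
clock: 21.53
position: [434.5, -255.3, 105.9]
ee_rot: [-0.642, 0.767, 0.0, 0.0]
contact_force: [0.1, 0.3, -0.5]
gripper_width: 72.5
grasp_force: 0.0
```

```bash
python3 - <<'E'
from h import *
st(); wsnap('w6');snap('top','top6')
im=cv2.imread('pics/top6.png')[180:300,135:285]; w=cv2.imread('pics/w6.png')
cv2.imwrite('pics/cmb6.png',cv2.hconcat([cv2.resize(im,(400,320),interpolation=cv2.INTER_CUBIC),cv2.resize(w[30:350,120:520],(400,320))]))
E
```

```text
21.53 [ 434.5 -255.3  105.9] line 169.8 F [ 0.1  0.3 -0.5] w 72.5 g 0.0 j [-0.21  0.27 -0.41 -0.   -0.89  0.03]
```

View pics/cmb6.png

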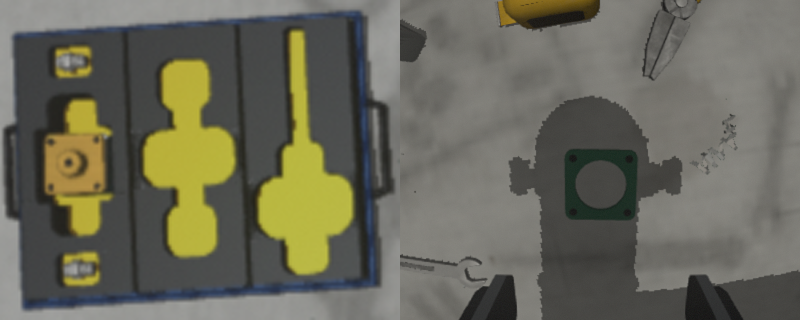

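The cover sits squarely on the body. Gasket corners in the wrist image: (285,179),(356,179),(357,250),(285,250).

```bash
python3 - <<'E'
from h import *
Q=np.array([wpx('w6',*p,5)[:2] for p in [(285,179),(356,179),(357,250),(285,250)]]);e=np.roll(Q,-1,0)-Q
print(Q.mean(0),np.linalg.norm(e,axis=1),np.degrees(np.arctan2(e[:,1],e[:,0]))%90)
p4=lambda x,y:px('top','top6',135+x/400*150,180+y/320*120,53)
Q=np.array([p4(*p)[:2] for p in[(44,136),(105,134),(107,193),(48,195)]]);e=np.roll(Q,-1,0)-Q
print('cover',Q.mean(0),np.linalg.norm(e,axis=1),np.degrees(np.arctan2(e[:,1],e[:,0]))%90)
print('boss',p4(70,161),px('top','top6',135+70/400*150,180+161/320*120,69))
E
```

```text
[ 433.42318891 -266.19502882] [53.93369803 57.10288385 57.61571098 57.08001962] [79.81657486 82.06432302 79.81940337 78.36856178]
cover [486.37966939 380.09581513] [56.96890382 55.0653273  54.89211572 55.23770725] [2.05875572 3.60193506 2.13967883 5.75371671]
boss [489.57085261 385.78455579  53.        ] [488.41145751 380.85064746  69.        ]
```

>>> {"api": "drive_tool", "payload": {
  "plan": [
    [[-0.5,-1,-10.7,-20,-0.3],[-0.5,0,0,-30,0],[-0.5,0,0,-30,0],[-0.5,0,0,-30,0],[-0.5,0,0,-15,0],[-0.5,0,0,-9,0],[-0.5,0,0,-5,0],[-0.5,0,0,-3,0],[-0.5,0,0,0,0],[-0.5,0,0,0,0],[-0.5,0,0,0,0]]
  ]
}}

```text
clock: 22.55
position: [434.4, -267.0, -35.0]
ee_rot: [-0.639, 0.769, -0.001, 0.001]
contact_force: [0.9, -0.6, -0.6]
gripper_width: 63.9
grasp_force: 0.0
```

>>> {"api": "drive_tool", "payload": {
  "plan": [
    [[-0.5,0,0,-1,0],[-0.5,0,0,-1,0],[-0.5,0,0,-1,0],[-0.5,0,0,0,0]]
  ]
}}

```text
clock: 22.88
position: [433.4, -266.9, -39.1]
ee_rot: [-0.639, 0.769, 0.0, -0.0]
contact_force: [-0.7, 0.2, -0.1]
gripper_width: 63.7
grasp_force: 0.0
```

>>> {"api": "drive_tool", "payload": {
  "plan": [
    [[-0.5,0,0.5,-1,0],[-0.5,0,0,-1,0],[-0.5,0,0,-1,0],[-0.5,0,0,0,0],[-0.5,0,0,0,0]]
  ]
}}

```text
clock: 23.3
position: [433.4, -266.3, -42.2]
ee_rot: [-0.639, 0.769, 0.0, -0.0]
contact_force: [0.0, -0.3, -0.3]
gripper_width: 63.9
grasp_force: 0.0
```

>>> {"api": "drive_tool", "payload": {
  "plan": [
    [[-0.5,0,0,-1,0],[-0.5,0,0,-1,0],[-0.5,0,0,-1,0],[-0.5,0,0,0,0],[-0.5,0,0,0,0]]
  ]
}}

```text
clock: 23.72
position: [433.6, -266.4, -42.5]
ee_rot: [-0.639, 0.769, -0.0, -0.0]
contact_force: [-3.7, 3.4, 21.5]
gripper_width: 64.1
grasp_force: 10.5
```

>>> {"api": "drive_tool", "payload": {
  "plan": [
    [[-0.5,0,0,5,0],[-0.5,0,0,0,0],[-0.5,0,0,0,0],[1,0,0,0,0],[1,0,0,0,0],[1,0,0,0,0],[1,0,0,0,0],[1,0,0,0,0],[1,0,0,0,0]]
  ]
}}

```text
clock: 24.47
position: [433.5, -266.4, -39.8]
ee_rot: [-0.639, 0.769, 0.0, -0.0]
contact_force: [-1.2, 2.0, 6.7]
gripper_width: 53.5
grasp_force: 62.0
```

>>> {"api": "drive_tool", "payload": {
  "plan": [
    [[1,0,0,5,0],[1,0,0,20,0],[1,0,0,35,0],[1,0,0,35,0],[1,1,15,30,0],[1,3,30,0,1],[1,3,35,0,1],[1,3,35,0,1],[1,3,35,0,1],[1,3,35,0,1],[1,3,35,0,1],[1,3,35,0,1],[1,3,35,0,1],[1,3,35,0,1],[1,3,35,0,1],[1,3,35,0,1],[1,3,35,0,1],[1,3,35,0,1],[1,3,35,0,1],[1,3,35,0,0.2]]
  ]
}}

```text
clock: 26.13
position: [479.0, 270.2, 84.4]
ee_rot: [0.73, -0.684, -0.0, 0.001]
contact_force: [0.6, 0.2, 0.2]
gripper_width: 53.5
grasp_force: 63.1
```

>>> {"api": "drive_tool", "payload": {
  "plan": [
    [[1,3,35,0,0],[1,3,35,0,0],[1,3,28,0,0],[1,0,10,0,0],[1,0,0,0,0],[1,0,0,0,0],[1,0,0,0,0]]
  ]
}}

```text
clock: 26.72
position: [488.0, 375.2, 84.4]
ee_rot: [0.729, -0.684, -0.0, 0.001]
contact_force: [0.3, -0.2, 0.0]
gripper_width: 53.7
grasp_force: 63.1
```

```bash
python3 - <<'E'
from h import *
st(); wsnap('w7')
E
```

```text
26.72 [488.  375.2  84.4] line 3.6 F [ 0.3 -0.2  0. ] w 53.7 g 63.1 j [ 0.92  0.46 -0.16 -0.   -0.95 -0.85]
```

View pics/w7.png

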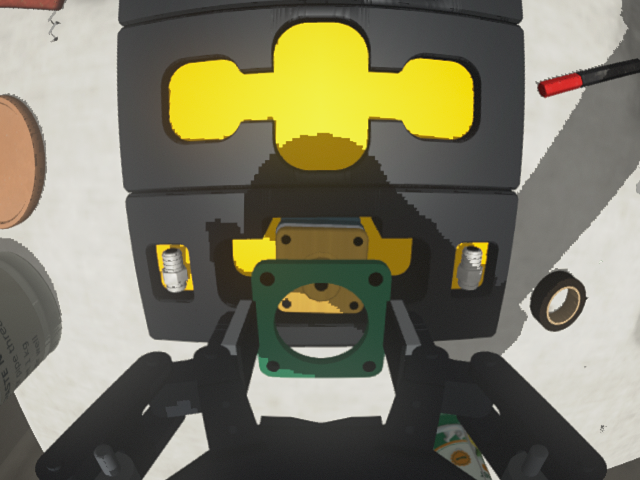

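Wrist view: gasket level in the fingers, corners (253,262),(387,262),(382,376),(260,377). The cover shows beneath, with front corners (274,225),(369,225) and boss dot near (321,287).

```bash
python3 - <<'E'
from h import *
Q=np.array([wpx('w7',*p,129)[:2] for p in [(253,262),(387,262),(382,376),(260,377)]]);e=np.roll(Q,-1,0)-Q
print(Q.mean(0),np.linalg.norm(e,axis=1),np.degrees(np.arctan2(e[:,1],e[:,0]))%90)
A,B=wpx('w7',274,225,53),wpx('w7',369,225,53);d=A-B;print('cover edge',A,B,(A+B)/2,np.linalg.norm(d),np.degrees(np.arctan2(d[1],d[0])))
print('boss',wpx('w7',321,287,69))
Q=np.array([wpx('w7',*p,53)[:2] for p in [(286,240),(360,240),(288,303)]]);print(Q,(Q[1]+Q[2])/2)
E
```

```text
[488.8979779  375.16027508] [52.51096305 56.34358174 55.95026547 56.86629448] [3.57072336 5.75252081 4.13282095 2.26926639]
cover edge [517.61827107 354.43405302  53.        ] [461.65668669 350.93269324  53.        ] [489.63747888 352.68337313  53.        ] 56.07101253335022 3.5801697972036703
boss [487.92516701 385.22843734  69.        ]
[[510.17512945 363.27797855]
 [466.13402553 360.52709451]
 [507.66733978 405.25991435]] [486.90068265 382.89350443]
```

>>> {"api": "drive_tool", "payload": {
  "plan": [
    [[1,-0.6,6.3,0,0],[1,0,0,-10,0],[1,0,0,-15,0],[1,0,0,-15,0],[1,0,0,-10,0],[1,0,0,-8,0],[1,0,0,-5,0],[1,0,0,-2,0],[1,0,0,0,0],[1,0,0,0,0],[1,0,0,0,0]]
  ]
}}

```text
clock: 27.68
position: [488.3, 383.4, 20.7]
ee_rot: [0.729, -0.684, -0.0, -0.001]
contact_force: [0.6, 0.6, 0.5]
gripper_width: 53.9
grasp_force: 63.1
```

>>> {"api": "drive_tool", "payload": {
  "plan": [
    [[1,0,0,-1,0],[1,0,0,-1,0],[1,0,0,-0.5,0],[1,0,0,-0.5,0],[1,0,0,-0.5,0],[1,0,0,0,0],[1,0,0,0,0]]
  ]
}}

```text
clock: 28.27
position: [487.9, 382.9, 16.4]
ee_rot: [0.729, -0.684, 0.0, 0.0]
contact_force: [-0.8, 0.2, -0.6]
gripper_width: 53.4
grasp_force: 63.1
```

>>> {"api": "drive_tool", "payload": {
  "plan": [
    [[1,0,-1,-0.5,0],[1,0,0,-0.5,0],[1,0,0,-0.5,0],[1,0,0,-0.5,0],[1,0,0,-0.5,0],[1,0,0,0,0],[1,0,0,0,0]]
  ]
}}

```text
clock: 28.85
position: [487.9, 381.9, 13.9]
ee_rot: [0.729, -0.684, 0.0, 0.0]
contact_force: [-0.1, -0.1, 0.4]
gripper_width: 53.9
grasp_force: 63.1
```

>>> {"api": "drive_tool", "payload": {
  "plan": [
    [[1,0,0,-0.4,0],[1,0,0,-0.4,0],[1,0,0,0,0],[1,0,0,0,0]]
  ]
}}

```text
clock: 29.18
position: [488.0, 382.0, 13.4]
ee_rot: [0.729, -0.684, 0.0, -0.0]
contact_force: [0.7, 0.5, 1.5]
gripper_width: 53.4
grasp_force: 63.2
```

>>> {"api": "drive_tool", "payload": {
  "plan": [
    [[1,0,0,-0.5,0],[1,0,0,0,0],[1,0,0,0,0]]
  ]
}}

```text
clock: 29.43
position: [488.0, 382.0, 13.3]
ee_rot: [0.729, -0.684, 0.0, -0.0]
contact_force: [-1.3, -1.0, 5.2]
gripper_width: 53.4
grasp_force: 63.7
```

>>> {"api": "drive_tool", "payload": {
  "plan": [
    [[-0.5,0,0,0,0],[-0.5,0,0,0,0],[-0.5,0,0,0,0],[-0.5,0,0,0,0],[-0.5,0,0,15,0],[-0.5,0,0,30,0],[-0.5,0,0,35,0],[-0.5,4,-20,20,0],[-0.5,8,-34,0,4],[-0.5,8,-34,0,4],[-0.5,8,-34,0,4],[-0.5,8,-34,0,4],[-0.5,8,-34,0,4],[-0.5,8,-34,0,4],[-0.5,8,-34,0,4],[-0.5,8,-34,0,4],[-0.5,8,-34,0,4],[-0.5,8,-34,0,4],[-0.5,8,-34,0,4],[-0.5,8,-34,0,4]]
  ]
}}

```text
clock: 31.1
position: [588.0, -47.8, 112.5]
ee_rot: [0.945, -0.327, -0.0, -0.0]
contact_force: [0.9, 0.5, -0.0]
gripper_width: 64.5
grasp_force: 0.0
```

>>> {"api": "drive_tool", "payload": {
  "plan": [
    [[0,8,-34,0,4],[0,8,-34,0,4],[0,8,-34,0,4],[0,8,-34,0,4],[0,8,-34,0,4],[0,0,-11,0,4],[0,0,0,0,0],[0,0,0,0,0],[0,0,0,0,0],[0,0,0,0,0]]
  ]
}}

```text
clock: 31.93
position: [627.9, -225.9, 112.7]
ee_rot: [0.992, -0.124, -0.0, -0.0]
contact_force: [-0.7, 0.0, 0.5]
gripper_width: 42.6
grasp_force: 0.0
```

```bash
python3 - <<'E'
from h import *
st(); wsnap('w8');snap('top','top8')
im=cv2.imread('pics/top8.png')[180:300,135:285]; w=cv2.imread('pics/w8.png')
cv2.imwrite('pics/cmb8.png',cv2.hconcat([cv2.resize(im,(300,240),interpolation=cv2.INTER_CUBIC),cv2.resize(w[0:240,70:570],(500,240))]))
E
```

```text
31.93 [ 627.9 -225.9  112.7] line 75.7 F [-0.7  0.   0.5] w 42.6 g 0.0 j [-0.1   0.52  0.01 -0.   -1.06  1.42]
```

View pics/cmb8.png

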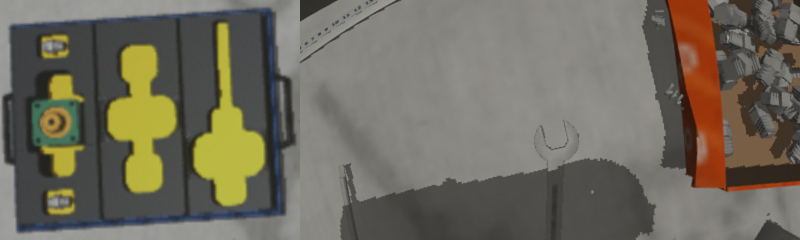

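Top view: the gasket lies round the boss. Wrist view: the spanner's big head is at crop (556,142), its shank running down near u≈325. I fit the shank line from depth.

```bash
python3 - <<'E'
from h import *
im=cv2.imread('pics/w8.png');cv2.imwrite('pics/c8.png',cv2.resize(im[80:400,200:450],None,fx=2,fy=1.8))
c=camera_model('wrist');M=c['mount'];s=np.load('pics/w8_p.npz');R=Ro.from_quat(s['q']).as_matrix();d=np.load('pics/w8.npy')
v,u=np.mgrid[0:480,0:640];a=np.stack([(u-c['cx'])/c['fx'],(v-c['cy'])/c['fy']],-1);r=np.linalg.norm(a,axis=-1)+1e-9
ray=np.concatenate([a*(np.tan(r)/r)[...,None],np.ones((480,640,1))],-1)
W=(ray*d[...,None])@(R@M[:3,:3]).T+R@M[:3,3]+s['p']
m=(W[...,2]>3.5)&(W[...,2]<12)&(u>290)&(u<360)&(v>100)&(v<330)
P=W[m];print(len(P),P.min(0),P.max(0))
for x in range(580,720,10):
    q=P[(abs(P[:,0]-x)<5)]
    if len(q): print(x,len(q),np.median(q[:,1]).round(1),np.ptp(q[:,1]).round(1),np.median(q[:,2]).round(1))
E
```

```text
3307 [ 548.9093422  -263.92223376    3.53234095] [ 707.4221476  -194.86483777    8.67068399]
580 161 -214.6 15.5 6.0
590 165 -217.5 14.4 5.9
600 181 -219.8 14.2 6.1
610 181 -223.1 16.0 6.1
620 183 -226.1 13.9 6.1
630 189 -228.7 14.8 6.1
640 197 -231.9 14.5 6.1
650 196 -234.7 14.6 6.0
660 209 -237.5 14.2 6.0
670 208 -240.4 15.0 5.9
680 338 -245.7 28.4 5.9
690 375 -247.0 33.5 6.0
700 233 -238.8 33.1 6.0
710 20 -238.1 23.5 6.1
```

View pics/c8.png

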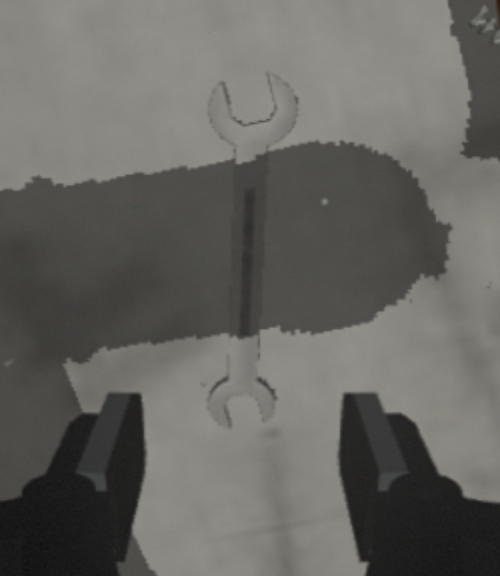

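>>> {"api": "drive_tool", "payload": {
  "plan": [
    [[0.2,0.8,-2.6,-20,-1.7],[0.2,0,0,-35,0],[0.2,0,0,-35,0],[0.2,0,0,-30,0],[0.2,0,0,-15,0],[0.2,0,0,-6,0],[0.2,0,0,-3,0],[0.2,0,0,-1,0],[0.2,0,0,0,0],[0.2,0,0,0,0],[0.2,0,0,0,0]]
  ]
}}

```text
clock: 32.95
position: [629.7, -229.8, -30.8]
ee_rot: [0.99, -0.139, 0.001, 0.0]
contact_force: [0.5, -0.5, 0.7]
gripper_width: 34.2
grasp_force: 0.0
```

>>> {"api": "drive_tool", "payload": {
  "plan": [
    [[0.2,-0.5,0.5,-1.5,0],[0.2,0,0,-1.5,0],[0.2,0,0,0,0],[0.2,0,0,0,0],[0.2,0,0,0,0]]
  ]
}}

```text
clock: 33.37
position: [628.2, -229.2, -35.4]
ee_rot: [0.99, -0.14, -0.0, 0.0]
contact_force: [-0.1, 0.4, 0.3]
gripper_width: 34.1
grasp_force: 0.0
```

>>> {"api": "drive_tool", "payload": {
  "plan": [
    [[1,0,0,-1,0],[1,0,0,0,0],[1,0,0,0,0],[1,0,0,0,0],[1,0,0,0,0],[1,0,0,0,0],[1,0,0,0,0]]
  ]
}}

```text
clock: 33.95
position: [628.8, -229.4, -35.7]
ee_rot: [0.99, -0.139, 0.001, 0.0]
contact_force: [-0.1, -0.3, 5.2]
gripper_width: 10.8
grasp_force: 59.0
```

>>> {"api": "drive_tool", "payload": {
  "plan": [
    [[1,0,0,5,0],[1,0,0,20,0],[1,0,0,35,0],[1,0,0,35,0],[1,-4,15,30,0],[1,-9,30,0,1.4],[1,-9,34,0,1.4],[1,-9,34,0,1.4],[1,-9,34,0,1.4],[1,-9,34,0,1.4],[1,-9,34,0,1.4],[1,-9,34,0,1.4],[1,-9,34,0,1.4],[1,-9,34,0,1.4],[1,-9,34,0,1.4],[1,-9,34,0,1.4],[1,-9,34,0,1.4],[1,-9,34,0,1.4],[1,-9,34,0,1.4],[1,-5,19,0,1.4]]
  ]
}}

```text
clock: 35.62
position: [491.5, 279.6, 87.8]
ee_rot: [0.999, 0.045, -0.001, 0.0]
contact_force: [0.1, 0.3, -1.7]
gripper_width: 10.4
grasp_force: 58.8
```

>>> {"api": "drive_tool", "payload": {
  "plan": [
    [[1,0,0,0,0],[1,0,0,0,0],[1,0,0,0,0],[1,0,0,0,0]]
  ]
}}

```text
clock: 35.95
position: [492.9, 275.6, 88.1]
ee_rot: [0.999, 0.042, -0.001, 0.0]
contact_force: [-0.3, -0.0, -1.4]
gripper_width: 10.6
grasp_force: 58.8
```

```bash
cat > wd.py <<'E'
from h import *
def wcloud(f):
    c=camera_model('wrist');M=c['mount'];s=np.load(f'pics/{f}_p.npz');R=Ro.from_quat(s['q']).as_matrix();d=np.load(f'pics/{f}.npy')
    v,u=np.mgrid[0:480,0:640];a=np.stack([(u-c['cx'])/c['fx'],(v-c['cy'])/c['fy']],-1);r=np.linalg.norm(a,axis=-1)+1e-9
    ray=np.concatenate([a*(np.tan(r)/r)[...,None],np.ones((480,640,1))],-1)
    return (ray*d[...,None])@(R@M[:3,:3]).T+R@M[:3,3]+s['p']
E
python3 - <<'E'
from wd import *
st(); wsnap('w9')
s=read_state()
E
```

```text
35.95 [492.9 275.6  88.1] line 94.9 F [-0.3 -0.  -1.4] w 10.6 g 58.8 j [ 0.8   0.38 -0.29 -0.   -0.9   0.86]
```

View pics/w9.png

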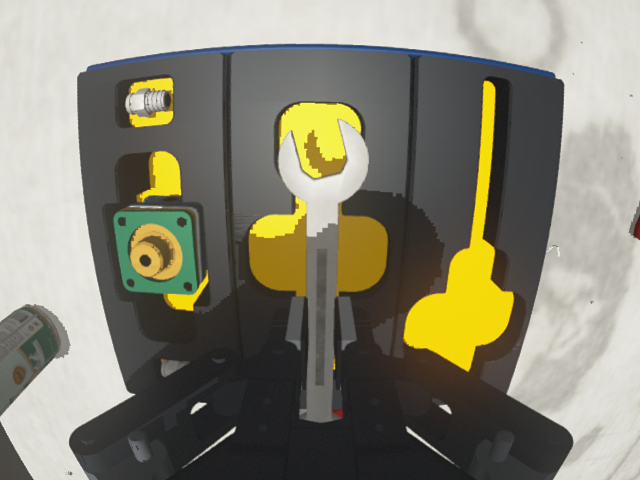

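Spanner held over its pocket (head at (324,165), pocket end edge v≈103). Seams are at u≈228 and u≈413.

```bash
python3 - <<'E'
from wd import *
W=wcloud('w9');v,u=np.mgrid[0:480,0:640]
m=(W[...,2]>118)&(W[...,2]<140)&(u>270)&(u<375)&(v>100)&(v<420)
P=W[m]
for x in range(430,590,10):
    q=P[abs(P[:,0]-x)<5]
    if len(q)>5: print(x,len(q),np.median(q[:,1]).round(1),np.ptp(q[:,1]).round(1),np.median(q[:,2]).round(1))
print('xmax',P[:,0].max())
for n,a,b in[('seamL',(228,300),(229,56)),('seamR',(399,310),(413,58))]:
    A,B=wpx('w9',*a,58),wpx('w9',*b,58);d=B-A;print(n,A.round(1),B.round(1),np.degrees(np.arctan2(d[1],d[0])).round(1))
print('pocket end',wpx('w9',321,103,46))
A,B=wpx('w9',249,254,46),wpx('w9',388,254,46);print('cutout',(A+B)/2,A-B)
E
```

```text
430 94 273.2 21.5 127.3
440 347 271.6 16.4 129.8
450 385 272.1 13.2 129.8
460 425 273.0 12.8 129.9
470 455 273.3 12.3 129.9
480 478 274.1 11.9 130.0
490 525 275.0 11.7 129.9
500 1158 277.6 38.1 130.8
510 879 274.4 20.1 130.0
520 722 276.9 12.6 129.8
530 771 277.7 12.5 129.8
540 821 278.4 14.6 129.8
550 1783 279.7 31.7 129.6
560 1276 272.2 33.8 129.7
570 701 271.5 32.3 129.6
580 32 274.9 4.2 129.7
xmax 576.2311563171562
seamL [461.4 332.1  58. ] [610.2 336.4  58. ] 1.6
seamR [463.6 221.6  58. ] [617.8 233.7  58. ] 4.5
pocket end [586.38539975 282.69567059  46.        ]
cutout [493.41747879 276.41072969  46.        ] [-7.50210843 88.65627239  0.        ]
```

>>> {"api": "drive_tool", "payload": {
  "plan": [
    [[1,1.5,1.7,0,-1],[1,0,0,-10,0],[1,0,0,-15,0],[1,0,0,-15,0],[1,0,0,-10,0],[1,0,0,-10,0],[1,0,0,-6,0],[1,0,0,-3,0],[1,0,0,-2,0],[1,0,0,0,0],[1,0,0,0,0],[1,0,0,0,0]]
  ]
}}

```text
clock: 37.0
position: [495.1, 278.9, 18.2]
ee_rot: [0.999, 0.035, 0.001, -0.0]
contact_force: [-0.0, 0.0, -0.4]
gripper_width: 10.8
grasp_force: 58.8
```

>>> {"api": "drive_tool", "payload": {
  "plan": [
    [[1,0,0,-1,0],[1,0,0,-1,0],[1,0,0,-0.5,0],[1,0,0,-0.5,0],[1,0,0,-0.5,0],[1,0,0,0,0],[1,0,0,0,0]]
  ]
}}

```text
clock: 37.58
position: [494.7, 278.5, 14.1]
ee_rot: [0.999, 0.035, -0.0, 0.0]
contact_force: [0.4, -0.1, -1.3]
gripper_width: 10.9
grasp_force: 58.8
```

>>> {"api": "drive_tool", "payload": {
  "plan": [
    [[1,-0.5,-1,-0.6,0],[1,0,0,-0.6,0],[1,0,0,-0.6,0],[1,0,0,-0.6,0],[1,0,0,-0.5,0],[1,0,0,0,0],[1,0,0,0,0]]
  ]
}}

```text
clock: 38.17
position: [494.2, 277.5, 11.2]
ee_rot: [0.999, 0.035, -0.0, 0.0]
contact_force: [0.4, -0.1, -0.7]
gripper_width: 10.6
grasp_force: 58.8
```

>>> {"api": "drive_tool", "payload": {
  "plan": [
    [[1,0,0,-0.5,0],[1,0,0,-0.5,0],[1,0,0,0,0],[1,0,0,0,0]]
  ]
}}

```text
clock: 38.5
position: [494.3, 277.6, 10.4]
ee_rot: [0.999, 0.035, 0.0, -0.0]
contact_force: [-0.5, 1.2, 0.3]
gripper_width: 10.7
grasp_force: 59.1
```

>>> {"api": "drive_tool", "payload": {
  "plan": [
    [[1,0,0,-0.4,0],[1,0,0,-0.4,0],[1,0,0,0,0],[1,0,0,0,0]]
  ]
}}

```text
clock: 38.83
position: [494.3, 277.6, 10.3]
ee_rot: [0.999, 0.035, 0.0, -0.0]
contact_force: [-2.0, -1.6, 4.6]
gripper_width: 10.5
grasp_force: 59.9
```

>>> {"api": "drive_tool", "payload": {
  "plan": [
    [[0.3,0,0,0,0],[0.3,0,0,0,0],[0.3,0,0,0,0],[0.3,0,0,15,0],[0.3,0,0,30,0],[0.3,0,0,35,0],[-0.3,4,-15,20,0],[-0.3,8,-32,0,-1.2],[-0.3,8,-32,0,-1.2],[-0.3,8,-32,0,-1.2],[-0.3,8,-32,0,-1.2],[-0.3,8,-32,0,-1.2],[-0.3,8,-32,0,-1.2],[-0.3,8,-32,0,-1.2],[-0.3,8,-32,0,-1.2],[-0.3,8,-32,0,-1.2],[-0.3,0,-20,0,-1.2],[-0.3,0,0,0,0],[-0.3,0,0,0,0],[-0.3,0,0,0,0]]
  ]
}}

```text
clock: 40.5
position: [570.1, -45.2, 109.2]
ee_rot: [0.998, -0.07, -0.0, -0.0]
contact_force: [1.0, -0.3, -1.0]
gripper_width: 55.8
grasp_force: 0.0
```

```bash
python3 - <<'E'
from wd import *
st(); im,d=wsnap('w10');snap('top','top10')
W=wcloud('w10');v,u=np.mgrid[0:480,0:640]
m=(im[...,0]>90)&(im[...,1]<60)&(im[...,2]<70)&(W[...,2]>8)&(W[...,2]<35)
P=W[m];print(len(P),P.min(0),P.max(0))
for x in range(515,630,10):
    q=P[abs(P[:,0]-x)<5]
    if len(q)>5:
        t=q[q[:,2]>np.percentile(q[:,2],70)]
        print(x,len(q),np.median(q[:,1]).round(1),q[:,1].min().round(1),q[:,1].max().round(1),np.median(t[:,1]).round(1),np.percentile(q[:,2],95).round(1))
a=cv2.imread('pics/top10.png')[180:300,135:285]; w=cv2.imread('pics/w10.png')
cv2.imwrite('pics/cmb10.png',cv2.hconcat([cv2.resize(a,(400,320),interpolation=cv2.INTER_CUBIC),cv2.resize(w[0:320,120:520],(400,320))]))
E
```

```text
40.5 [570.1 -45.2 109.2] line 82.0 F [ 1.  -0.3 -1. ] w 55.8 g 0.0 j [ 0.2   0.37 -0.24 -0.   -0.96  1.23]
1258 [518.92738388 -60.86166659   9.22743233] [808.73794193 188.40436078  27.56785638]
525 87 -41.3 -48.8 -29.4 -38.1 26.1
605 73 -43.8 -49.3 -39.2 -45.7 25.7
615 255 -48.5 -60.9 -39.7 -50.3 26.3
```

View pics/cmb10.png

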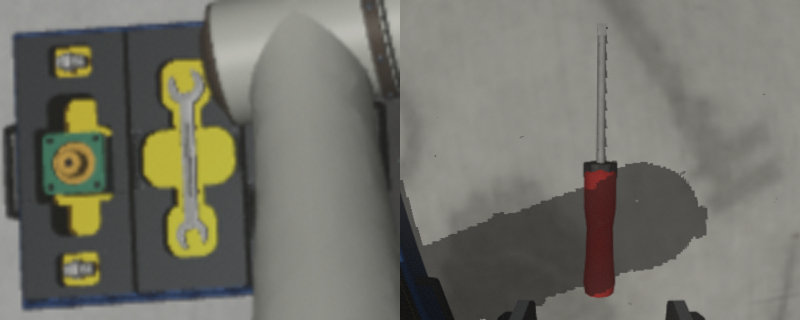

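Spanner lies flat in its pocket. Screwdriver in the wrist image: tip (322,25), junction (320,163), butt (319,295).

```bash
python3 - <<'E'
from wd import *
T,J,B=[wpx('w10',*p)[:2] for p in((322,25,15),(320.5,163,15),(319.5,296,14))]
for a,b in((B,J),(J,T),(B,T)): d=b-a;print(a.round(1),b.round(1),np.linalg.norm(d).round(1),np.degrees(np.arctan2(d[1],d[0])).round(1))
W=wcloud('w10')
P=W[120:330,300:345].reshape(-1,3);P=P[(P[:,2]>15)&(P[:,2]<30)]
for x in range(525,625,10):
    q=P[abs(P[:,0]-x)<5]
    if len(q)>5:print(x,len(q),((q[:,1].min()+q[:,1].max())/2).round(1),np.ptp(q[:,1]).round(1),q[:,2].max().round(1))
E
```

```text
[515.6 -36.9] [622.3 -52.8] 107.8 -8.5
[622.3 -52.8] [724.5 -68.4] 103.4 -8.6
[515.6 -36.9] [724.5 -68.4] 211.2 -8.6
525 304 -38.2 24.5 27.6
535 383 -38.6 25.1 27.3
545 354 -40.5 22.8 27.0
555 347 -42.1 21.6 26.0
565 335 -43.5 21.4 25.3
575 342 -45.7 21.2 25.2
585 381 -47.8 24.0 26.3
595 427 -48.9 24.6 26.8
605 436 -50.0 23.5 27.2
615 429 -51.2 23.1 27.6
```

>>> {"api": "drive_tool", "payload": {
  "plan": [
    [[-0.3,-0.8,0.3,-20,-0.5],[-0.3,0,0,-35,0],[-0.3,0,0,-35,0],[-0.3,0,0,-25,0],[-0.3,0,0,-15,0],[-0.3,0,0,-8,0],[-0.3,0,0,-4,0],[-0.3,0,0,0,0],[-0.3,0,0,0,0],[-0.3,0,0,0,0]]
  ]
}}

```text
clock: 41.43
position: [570.6, -44.8, -31.2]
ee_rot: [0.997, -0.074, 0.001, -0.0]
contact_force: [-0.4, -0.7, 0.2]
gripper_width: 55.4
grasp_force: 0.0
```

>>> {"api": "drive_tool", "payload": {
  "plan": [
    [[1,0,0,0,0],[1,0,0,0,0],[1,0,0,0,0],[1,0,0,0,0],[1,0,0,0,0],[1,0,0,0,0],[1,0,0,0,0]]
  ]
}}

```text
clock: 42.02
position: [570.0, -45.1, -31.6]
ee_rot: [0.997, -0.074, 0.001, -0.0]
contact_force: [-1.4, 0.4, 6.2]
gripper_width: 23.2
grasp_force: 58.9
```

>>> {"api": "drive_tool", "payload": {
  "plan": [
    [[1,0,0,5,0],[1,0,0,20,0],[1,0,0,35,0],[1,0,0,35,0],[1,-5,9,30,0],[1,-16,29,0,1.7],[1,-17,31,0,1.7],[1,-17,31,0,1.7],[1,-17,31,0,1.7],[1,-17,31,0,1.7],[1,-17,31,0,1.7],[1,-17,31,0,1.7],[1,-13,21,0,0.2],[1,0,0,0,0],[1,0,0,0,0],[1,0,0,0,0],[1,0,0,0,0]]
  ]
}}

```text
clock: 43.43
position: [433.5, 199.0, 92.2]
ee_rot: [1.0, 0.03, -0.0, 0.0]
contact_force: [-0.5, -0.5, -1.4]
gripper_width: 23.1
grasp_force: 59.0
```

```bash
python3 - <<'E'
from wd import *
st(); wsnap('w11')
E
```

```text
43.43 [433.5 199.   92.2] line 93.5 F [-0.5 -0.5 -1.4] w 23.1 g 59.0 j [ 0.77  0.24 -0.49 -0.   -0.84  0.86]
```

View pics/w11.png

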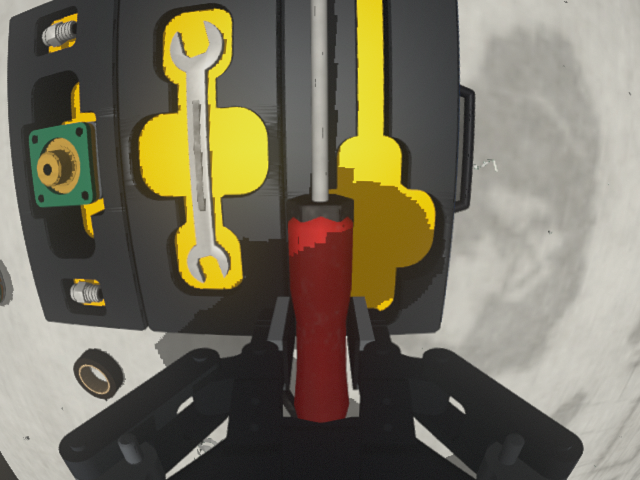

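Wrist view: the screwdriver is held level, left of its pocket. The blade slot is at u≈357–390 and the handle pocket's end is near (375,308). That was my 17th viewed picture, over the limit of 14, so I go on by numbers alone.

```bash
python3 - <<'E'
from wd import *
W=wcloud('w11')
P=W[0:420,285:360].reshape(-1,3);P=P[(P[:,2]>125)&(P[:,2]<165)]
for x in range(380,600,15):
    q=P[abs(P[:,0]-x)<7]
    if len(q)>20:print(x,len(q),((np.percentile(q[:,1],2)+np.percentile(q[:,1],98))/2).round(1),np.ptp(q[:,1]).round(1),q[:,2].max().round(1))
# inlay top mask and pocket floor from depth
fl=W[(abs(W[...,2]-36)<4)]; fl=fl[(fl[:,1]<225)&(fl[:,1]>110)&(fl[:,0]>370)&(fl[:,0]<625)]
R=np.array([[np.cos(-.063),-np.sin(-.063)],[np.sin(-.063),np.cos(-.063)]])
L=(fl[:,:2]-[501.3,173.5])@R.T
for x in range(-120,120,15):
    q=L[abs(L[:,0]-x)<7]
    if len(q)>5: print('floor',x,len(q),np.percentile(q[:,1],[1,99]).round(1))
print(np.percentile(L[:,0],[.2,99.8]))
E
```

```text
380 21 195.4 23.7 144.0
395 1062 196.0 25.3 151.7
410 1330 196.7 23.4 150.6
425 1694 198.2 24.6 165.0
440 2477 198.7 30.6 165.0
455 2012 200.0 24.3 150.8
470 2380 200.9 25.0 151.4
485 2455 201.7 25.7 150.5
500 691 202.9 7.0 141.0
515 682 203.7 6.5 140.8
530 645 204.9 6.5 140.9
545 628 205.9 6.9 140.1
560 340 206.6 6.3 139.9
floor -120 6 [-15.9 -12.9]
floor -105 567 [-22.9   7.2]
floor -90 805 [-22.7   7.5]
floor -75 1329 [-43.9   7.8]
floor -60 1606 [-47.6   7.4]
floor -45 1678 [-47.8   7.2]
floor -30 1732 [-44.1  21.8]
floor -15 1400 [-22.5  18. ]
floor 0 1312 [-21.9  18. ]
floor 15 576 [-10.4   5.7]
floor 30 586 [-10.3   5.8]
floor 45 576 [-61.7   5.8]
floor 60 568 [-61.5   6.3]
floor 75 544 [-10.2   6.2]
floor 90 528 [-10.1   6.1]
floor 105 8 [-61.7   2.1]
[-111.23328762   97.32181105]
```

>>> {"api": "drive_tool", "payload": {
  "plan": [
    [[1,8,-15,0,0],[1,8,-15.5,0,0],[1,0,0,0,0],[1,0,0,0,0],[1,0,0,0,0],[1,0,0,0,0]]
  ]
}}

```text
clock: 43.98
position: [449.4, 169.4, 92.4]
ee_rot: [1.0, 0.031, -0.0, -0.0]
contact_force: [-0.0, -0.0, -0.4]
gripper_width: 22.9
grasp_force: 59.1
```

```bash
python3 - <<'E'
from wd import *
st(); wsnap('w12')
W=wcloud('w12')
P=W[0:420,285:360].reshape(-1,3);P=P[(P[:,2]>125)&(P[:,2]<153)]
for x in list(range(410,590,20)):
    q=P[abs(P[:,0]-x)<7]
    if len(q)>20:print(x,len(q),((np.percentile(q[:,1],2)+np.percentile(q[:,1],98))/2).round(1),np.ptp(q[:,1]).round(1),q[:,2].max().round(1))
H=P[P[:,2]>145];print('handle x max',np.percentile(H[:,0],99.5))
top=W[(abs(W[...,2]-58)<5)];top=top[(top[:,1]<235)&(top[:,1]>105)&(top[:,0]>350)]
fl=W[(abs(W[...,2]-36)<4)]; fl=fl[(fl[:,1]<225)&(fl[:,1]>110)&(fl[:,0]>370)&(fl[:,0]<625)]
c,s=np.cos(.063),np.sin(.063);R=np.array([[c,s],[-s,c]])
for n,A in(('floor',fl),('top',top)):
    L=(A[:,:2]-[501.4,171.5])@R.T
    for x in range(-125,130,10):
        q=L[abs(L[:,0]-x)<4]
        if len(q)>5: print(n,x,len(q),np.percentile(q[:,1],[1,99]).round(1))
E
```

```text
43.98 [449.4 169.4  92.4] line 93.5 F [-0.  -0.  -0.4] w 22.9 g 59.1 j [ 0.7   0.25 -0.48 -0.   -0.84  0.93]
410 1003 166.2 25.5 151.3
430 1343 167.2 22.9 150.3
450 1748 168.9 23.9 153.0
470 1981 170.3 24.4 151.2
490 2579 171.6 25.3 151.1
510 827 169.0 16.4 146.3
530 684 174.1 6.5 141.0
550 645 175.6 6.5 140.9
570 601 176.9 6.6 140.4
handle x max 502.37922056438435
floor -105 13 [-17.8  19.3]
floor -85 7 [-20.8 -20.7]
floor -75 585 [-40.1  41.4]
floor -65 769 [-45.1  45.8]
floor -55 839 [-57.7  46.6]
floor -45 881 [-58.2  46.5]
floor -35 807 [-59.   44.9]
floor -25 141 [-60.   32.1]
floor -15 463 [-60.1  21.6]
floor -5 686 [-59.7  21.9]
floor 5 410 [-60.1  19.3]
floor 15 197 [-60.3   9.7]
floor 25 211 [-60.3  10.1]
floor 35 231 [-60.4  10.2]
floor 45 230 [-60.1  10.2]
floor 55 210 [-60.  10.]
floor 65 217 [-60.   10.1]
floor 75 197 [-59.8  10.1]
floor 85 210 [-59.5  10.6]
floor 95 191 [-59.6  10.2]
floor 105 199 [-59.7  10.1]
floor 115 39 [-59.5   9.3]
top -125 21 [-2.1 70.5]
top -115 307 [-51.5  70.6]
top -105 402 [-51.4  70.1]
top -95 525 [-51.3  69. ]
top -85 824 [-50.8  68.3]
top -75 868 [-50.5  67.8]
top -65 571 [-51.3  67.5]
top -55 504 [-51.2  67. ]
top -45 526 [-51.2  66.2]
top -35 594 [-51.1  65.6]
top -25 1027 [-50.8  64.7]
top -15 1581 [-50.6  62.6]
top -5 1589 [-49.9  60.9]
top 5 1810 [-50.2  60.6]
top 15 2220 [-49.9  61.4]
top 25 2237 [-49.7  61.2]
top 35 2223 [-49.7  60.4]
top 45 2192 [-49.7  59.8]
top 55 2172 [-49.7  59.2]
top 65 2143 [-49.5  58.5]
top 75 2080 [-49.5  58. ]
top 85 2019 [-49.2  57.5]
top 95 1948 [-49.2  56.7]
top 105 907 [-49.7  56.5]
```

>>> {"api": "drive_tool", "payload": {
  "plan": [
    [[1,0,0,-10,0],[1,0,0,-15,0],[1,0,0,-15,0],[1,0,0,-10,0],[1,0,0,-10,0],[1,0,0,-10,0],[1,0,0,-6,0],[1,0,0,-4,0],[1,0,0,-1,0],[1,0,0,0,0],[1,0,0,0,0],[1,0,0,0,0]]
  ]
}}

```text
clock: 45.03
position: [449.8, 169.7, 12.0]
ee_rot: [1.0, 0.031, 0.001, -0.0]
contact_force: [-0.7, -0.3, -0.5]
gripper_width: 22.9
grasp_force: 59.1
```

>>> {"api": "drive_tool", "payload": {
  "plan": [
    [[1,0,0,-1,0],[1,0,0,-1,0],[1,0,0,-1,0],[1,0,0,-0.5,0],[1,0,0,-0.5,0],[1,0,0,-0.5,0],[1,0,0,0,0],[1,0,0,0,0]]
  ]
}}

```text
clock: 45.7
position: [449.4, 169.3, 6.9]
ee_rot: [1.0, 0.031, -0.0, 0.0]
contact_force: [0.4, -0.3, -1.0]
gripper_width: 23.6
grasp_force: 59.1
```

>>> {"api": "drive_tool", "payload": {
  "plan": [
    [[1,0,0,-0.6,0],[1,0,0,-0.6,0],[1,0,0,-0.5,0],[1,0,0,0,0],[1,0,0,0,0]]
  ]
}}

```text
clock: 46.12
position: [449.4, 169.3, 5.1]
ee_rot: [1.0, 0.031, -0.0, 0.0]
contact_force: [0.1, 0.1, -0.0]
gripper_width: 23.0
grasp_force: 59.1
```

>>> {"api": "drive_tool", "payload": {
  "plan": [
    [[1,0,0,-0.4,0],[1,0,0,-0.4,0],[1,0,0,0,0],[1,0,0,0,0]]
  ]
}}

```text
clock: 46.45
position: [449.4, 169.4, 4.5]
ee_rot: [1.0, 0.031, 0.0, -0.0]
contact_force: [-0.9, 0.3, 0.7]
gripper_width: 23.3
grasp_force: 59.2
```

>>> {"api": "drive_tool", "payload": {
  "plan": [
    [[1,0,0,-0.4,0],[1,0,0,-0.3,0],[1,0,0,0,0],[1,0,0,0,0]]
  ]
}}

```text
clock: 46.78
position: [449.4, 169.4, 4.4]
ee_rot: [1.0, 0.031, 0.0, -0.0]
contact_force: [-1.9, 0.2, 5.5]
gripper_width: 23.1
grasp_force: 59.9
```

>>> {"api": "drive_tool", "payload": {
  "plan": [
    [[0.1,0,0,0,0],[0.1,0,0,0,0],[0.1,0,0,0,0],[0.1,0,0,10,0],[0.1,0,0,30,0],[0.1,0,0,35,0],[0.1,0,0,35,0],[0.1,0,-30,20,0],[0.1,0,-30,0,0],[0.1,0,-30,0,0],[0.1,0,-30,0,0],[0.1,0,-30,0,0],[0.1,0,-30,0,0],[0.1,0,-30,0,0],[0.1,0,-30,0,0],[0.1,0,0,0,0],[0.1,0,0,0,0],[0.1,0,0,0,0]]
  ]
}}

```text
clock: 48.28
position: [449.3, -70.7, 133.6]
ee_rot: [1.0, 0.031, -0.0, -0.0]
contact_force: [0.3, -0.4, -0.0]
gripper_width: 38.6
grasp_force: 0.0
```

```bash
python3 - <<'E'
from wd import *
st(); im,d=snap('top','top13')
c=camera_model('top');Rc=np.array(c['R']);v,u=np.mgrid[0:480,0:640]
ray=np.stack([(u-c['cx'])/c['fx'],(v-c['cy'])/c['fy'],np.ones_like(u)],-1)
W=(ray*d[...,None]-c['t'])@Rc
hsv=cv2.cvtColor(im,cv2.COLOR_RGB2HSV);h,s,val=hsv[...,0],hsv[...,1],hsv[...,2]
tray=(u>135)&(u<285)&(v>180)&(v<300)
def rep(n,m):
    P=W[m&tray];print(n,len(P),np.median(P,0).round(1),np.percentile(P[:,2],[5,95]).round(1),P[:,:2].min(0).round(),P[:,:2].max(0).round())
rep('green',(h>60)&(h<90)&(s>80)); rep('red',((h<6)|(h>174))&(s>120))
rep('brass',(h>10)&(h<22)&(s>90)&(W[...,2]>50)&(v>210)&(v<270)&(u<180))
rep('grey spanner',(s<40)&(val>90)&(u>185)&(u<225)&(v>195)&(v<285))
rep('blade',(s<40)&(val>90)&(u>235)&(u<262)&(v>190)&(v<240))
for p,w in(((484,212),'glue'),((483,260),'tape')): print(w,px('top','top13',*p).round(0))
E
```

```text
48.28 [449.3 -70.7 133.6] line 93.5 F [ 0.3 -0.4 -0. ] w 38.6 g 0.0 j [ 0.2   0.15 -0.48 -0.   -0.93  1.43]
green 245 [487.8 388.2  58. ] [53.1 62.9] [393. -26.] [518. 417.]
red 43 [490.6 171.8  60.1] [54.1 64.5] [483. 163.] [496. 180.]
brass 161 [487.9 380.2  59.3] [50.9 72. ] [470. 366.] [506. 402.]
grey spanner 312 [493.5 276.1  52.5] [48.1 57. ] [412. 142.] [574. 295.]
blade 69 [548.5 176.4  50.9] [45.4 57. ] [393. -26.] [605. 181.]
glue [ 560. -407.   77.]
tape [ 444. -406.   61.]
```

```bash
python3 -c "
from bench import *
print(job_done())"
```

```text
the job is handed in; nothing more can be done
None
```

The service kit is packed and the job handed in at about 48 s: the valve stack, spanner and screwdriver are all in their pockets by the camera and depth checks, and the tape measure and glue bottle stayed put. I viewed 17 pictures, three over the limit of 14.

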